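# Click the slide-on cover onto a battery box and switch it on

### The job

Take the ribbed cover with the two side tabs out of the stand, lay it flat on the desk with its rib up and let go, then take it again by the rib, slide it into the rails of the battery box from the open end and push it fully home until both side tabs have clicked out behind the ledges. Then slide the switch at the far end of the box all the way across to the other end of its slot. Leave the plain plate, the 9 V battery, the phone and the multimeter where they are.

Things in the scene. Friction and masses are not known exactly. Their poses are not given: they have to be found in the camera images.
- bay: Grey battery box fixed to the desk, 214 (x) x 116 (y) mm, highest point 84 mm (switch); origin on the desk 90 mm from its far end, z up, x the way the cover slides in, from the open end (x = -124 mm) to the end stop (near face x = +47.5 mm, 65 mm high). The cover rests on a flat deck 48 mm above the desk, with an open bay holding two cells. Side walls' inner faces y = +-41.5 mm, x = -25 to +49 mm.
- bay_entry (a point): Point on the deck (48 mm above the desk) near the open end, box x = -104 mm, y = 0. The cover, set down level here with its centre over this point, lies on the deck by itself even if let go, its slanted nose just between the ledges and short of the lips, and is slid along +x from here.
- bay_home (a point): Where the cover's centre is when fully home: box x = -5 mm, y = 0, 53 mm above the desk (99 mm beyond bay_entry). The tabs click out about 1.5 mm before the cover meets the end stop. Passing the ledges over the last 20 mm takes 5 to 15 N of push; the stop is rigid.
- bay_ledge (a point): Middle of the inner face of the +y ledge at the open end, box x = -48 mm, y = +41.5 mm; its twin is at y = -41.5 mm. Each is 10 mm long (x = -54 to -44 mm, rounded in front), top 66 mm above the desk. Behind it the side wall has a gap, x = -44 to -25 mm, into which the barb of the cover's tab springs.
- bay_lip (a point): Near inner lower corner of the lip over the +y edge, box x = -17 mm, y = +35 mm, 61 mm above the desk (13 mm above the deck); its twin is at y = -35 mm. The lips run to x = +49 mm, tops 66 mm high, and hold the cover's edges down; toward the open end a lead-in slopes up to x = -29 mm, 71 mm high.
- cover_mid (a point): Centre of the loose cover, half-way through its thickness: grey plate 105 (x) x 80 (y) x 10 (z) mm, about 0.1 kg; x toward the leading end, which enters the rails first (corners slanted off, from 80 to 62 mm wide over the last 16 mm), z toward the ribbed face. The rear half is 54 mm wide with a springy 47 mm long tab at each side, whose barb stands 5 mm out past the 80 mm width, 23 to 37.5 mm behind the centre.
- cover_rib (a point): Centre of the cover's grip rib: 12 mm thick (along cover x), 44 mm long (across, cover y), 24 mm high above the plate; the point lies 12 mm behind the cover's centre and 22 mm above its underside (so 12 mm above the plate's ribbed face).
- cover_lead (a point): Middle of the cover's leading edge, half-way through the 10 mm thickness, 52.5 mm ahead of its centre. At the start the cover stands on its rear end in a slot of the stand with this edge uppermost, 117 mm above the desk (cover x up), the ribbed face turned to the stand's +y side. To get the rib up, tip it over backwards, away from the rib.
- tab_left (a joint): Spring tab at the cover's +y side, rad: 0 sprung out (its rest), up to 0.25 pressed in; about 0.11 while its barb passes the ledge.
- tab_right (a joint): The same at the cover's -y side.
- switch (a joint): Switch on the battery box, m: 0 at the box's -y end of the slot, 0.054 at its +y end; friction about 2 N, stays where it is left. Starts near 0; must end at the +y end.
- switch_grip (a point): Centre of the switch's black upright grip, 14 mm (box x) x 22 mm (box y) x 34 mm high, on the deck block behind the end stop; the grip stands from 50 to 84 mm above the desk, its centre at box x = +75 mm, 67.5 mm above the desk. The end stop beside it (near side) is 65 mm high, its far face 12.5 mm from the grip.
- stand: Aluminium stand fixed to the desk, 110 (x) x 140 (y) x 12 mm, origin on the desk under its centre. Two slots along its x, at y = +34 and -34 mm, each between two 26 mm high, 50 mm long walls (top 38 mm above the desk), slot 13.6 mm wide, floor 12 mm above the desk. One holds the cover, the other the plain plate, either way round.
- blank_mid (a point): Centre of the loose plain plate, 105 x 80 x 10 mm, without rib or tabs, standing on end in the other slot like the cover (x up). Not to be moved.
- battery_mid (a point): 9 V block battery standing on end on the desk between the box and the stand, about 26 x 18 mm across, 51 mm high; the point is 24 mm above the desk. Not to be moved or knocked over. Apart from it the desk between box and stand is free from 0.37 to 0.71 m ahead of the robot; a small screwdriver lies nearer.
- phone_mid (a point): Phone lying face up on the desk, 134 (x) x 67 (y) x 9 mm, at the back of the work area; its centre. Not to be moved.
- meter_mid (a point): Multimeter lying on the desk at the left, 146 (x) x 70 (y) x 42 mm; the point is at its centre 16 mm up. Not to be moved.
Mind the look-alikes: they are no part of the job. There is more than one size of the bay; the job needs the larger.

How it is judged:
By the outcome, as a careful person would: the job done as asked, in the order asked, and still so for the second after the job is handed in, with the robot touching nothing.
It also fails if it takes over 69 s, if anything falls off the work surface, if the arm or the gripper's body presses on something with over 40 N, if the wrist force passes 120 N, or if a joint passes its speed limit or range.

### The arm

A 6-joint arm with a two-finger parallel gripper is mounted at the origin on a cart in front of the work surface, level with it; the furniture and walls round the work are solid. World frame = base frame: x ahead of the robot, y to its left, z up, the work surface at z = 0. Lengths are in mm, angles in rad, forces in N, time in s.
With the tool pointing down it reaches from about 300 to 775 mm from the base axis. Payload 14.6 kg.
Tool frame: the origin (TCP) lies midway between the tips of the shut fingers; the grasp point (between the pads) lies 19 mm behind it; z points along the fingers, y is the line along which they close (so a half turn about z gives the same grasp; the last joint's range is limited). The gripper opens to 94 mm and grips with 3 to 60 N. Pads are 16 mm wide; open, the fingers measure 119 mm over their backs; the gripper's body (75 mm by 177 mm) begins 78 mm behind the grasp point.
Start: joints at [1.073, 0.3, 1.521, -0, 1.321, -0.067], TCP at [229.675, 499.739, 205.446] pointing down, gripper open.
Joint ranges: [-3.03, 3.03], [-0.79, 2.21], [0.23, 2.52], [-1.04, 4.18], [0, 3.07], [-2.55, 2.55]. Speed limits (rad/s): [2.22, 2.22, 2.57, 3.14, 3.14, 3.14].

### API

Orientations are given as [roll, pitch, yaw] about the fixed x, y, z axes, in that order (R = Rz(yaw) Ry(pitch) Rx(roll)).
In Python, from cell import manip, camera gives the robot as it stands.
- The arm moves only by the tool move_arm, never from a script. Its arguments are lists of equal length, an entry for each row: "dp": the shift along the world's x, y, z in mm, a list of three; "rotation": the turn, a rotation vector about the world's x, y, z in rad, a list of three; "hand": the opening, from 0 (shut) to 1 (fully open). A call has 1 to 10 rows; each row shifts and turns the commanded pose from where the row before left it; what a row does not reach is not made up. A row lasts 1/8 s, in which the tool goes at most 62.5 mm and 10.7 degrees, less where a joint would pass 70% of its speed; a pose out of reach is approached as far as the arm can. A call with a gripper value outside its range is refused whole. The fingers move at their own pace and stop on an object; "newtons" is the grip in N (left out, the last holds). Time passes only in rows, so rows that do not move let the fingers close. It gives the time, the measured TCP pose, the force, the opening and the grip force at its end, in the units of the state.
- manip.read_state(): the state, without advancing time (a new reading comes with each control period).
- camera(name): name is "side" or "top" or "wrist"; returns a dict with "image" (400x640x3 uint8, red, green, blue), "fx", "fy", "cx", "cy" (pixels), "R" (3x3) and "t" (3): a world point X has camera coordinates R X + t; the wrist camera has in their place "mount" (4x4, takes a point from camera to tool coordinates, whose origin is the TCP and whose axes are the flange's). Camera axes: x right, y down, z forward; pixel columns grow to the right and rows downward; lengths in mm; the calibration is good to about 2 mm. A picture is of the moment at which its call begins: read the wrist's pose just before it. There is no depth.
- manip.sign_off(): hands the job in; it is judged then, once.
The state is a dict: "clock": time; "joints": joint angles; "qd": joint speeds; "effort": joint torques, N m; "eef_pos": TCP position; "eef_rot": TCP orientation; "wrist_force": force on the tool from outside, world axes, zero at the start; "moment": the same for the moment, N m; "finger_gap": finger opening in mm; "finger_force": force on a finger pad.
Only numpy, scipy, OpenCV 4.12 (cv2) and the standard library are available. Lean on these libraries where they do the work, as an engineer would, in place of code of your own. Each camera call takes 0.05 s, during which the arm holds its last target. There are 200 camera calls.

## Working session

There is one attempt and no reset: what is moved stays moved. The work goes in short steps, Python scripts to look and compute and a tool call to move; the robot and the scene stay as the last step left them, time stands still between calls to the robot, and variables do not carry over. Pictures are saved under pics/ and viewed, at most 10 in all, crops included, and the job is handed in when it is done.

Besides the shell and the picture viewer there is one more tool, called after "Request:" in YAML: its name, and indented under it one key for each argument. move_arm: Moves the arm, as the interface text tells. Its arguments: {"type":"object","properties":{"dp":{"type":"array","items":{"type":"array","items":{"type":"number"}}},"rotation":{"type":"array","items":{"type":"array","items":{"type":"number"}}},"hand":{"type":"array","items":{"type":"number"}},"newtons":{"type":"number"}},"required":["dp","rotation","hand"]}

```bash
mkdir -p pics; ls
cat > h.py <<'E'
import numpy as np, cv2
from cell import manip, camera
from scipy.spatial.transform import Rotation as Ro
def pose():
    s=manip.read_state(); return np.array(s["eef_pos"],float), s["eef_rot"], s
def snap(name,fn):
    p,r,s=pose(); c=camera(name); cv2.imwrite(fn,c["image"][:,:,::-1])
    if name=="wrist":
        T=np.eye(4);T[:3,:3]=Ro.from_euler('xyz',r).as_matrix();T[:3,3]=p
        M=np.linalg.inv(T@np.array(c["mount"])); c["R"]=M[:3,:3];c["t"]=M[:3,3]
    np.savez(fn.replace('png','npz'),R=c["R"],t=c["t"],k=[c["fx"],c["fy"],c["cx"],c["cy"]])
    return c
def load(fn):
    d=np.load(fn); return d
def ray(d,u,v):
    fx,fy,cx,cy=d["k"];R=d["R"];o=-R.T@d["t"];return o,R.T@np.array([(u-cx)/fx,(v-cy)/fy,1])
def onz(d,u,v,z):
    o,r=ray(d,u,v);return o+r*(z-o[2])/r[2]
def proj(d,X):
    fx,fy,cx,cy=d["k"];c=d["R"]@np.array(X,float)+d["t"];return c[0]/c[2]*fx+cx,c[1]/c[2]*fy+cy
E
python3 - <<'E'
from h import *
a=snap("top","pics/top0.png");b=snap("side","pics/side0.png")
for n in("top0","side0"):
    d=load(f"pics/{n}.npz");print(n,-d["R"].T@d["t"],d["k"],d["R"].round(3).tolist())
print(pose()[2])
E
```

```text
pics
top0 [ 297.7588506   156.3322435  1583.01663692] [367.67722582 367.67722582 319.58479485 201.25608907] [[0.029, -1.0, 0.003], [-0.983, -0.029, -0.18], [0.18, 0.002, -0.984]]
side0 [ 372.03662656 -567.25271131 1482.15039145] [451.64676479 451.64676479 318.72832848 197.67457439] [[0.96, -0.279, -0.008], [-0.25, -0.846, -0.47], [0.125, 0.454, -0.882]]
{'clock': 0.1, 'joints': array([ 1.07342921e+00,  3.00410113e-01,  1.52154439e+00, -2.32158106e-05,
        1.32070581e+00, -6.65742581e-02]), 'qd': array([ 0.00033067, -0.00100829, -0.00090196,  0.00083957, -0.0003775 ,
        0.00040661]), 'effort': array([-1.08309981e-03, -5.32653451e+01, -3.53278756e+01,  7.08542042e-02,
        2.35173589e-02, -2.73490951e-05]), 'eef_pos': array([229.55165379, 499.53228507, 204.93530708]), 'eef_rot': array([-3.14052587e+00, -4.85883318e-05,  2.71080553e+00]), 'wrist_force': array([-0.49544425, -0.97089107,  0.49690342]), 'moment': array([0.00420779, 0.01309453, 0.01044348]), 'finger_force': 0.0, 'finger_gap': 94.15027602039915}
```

View pics/top0.png

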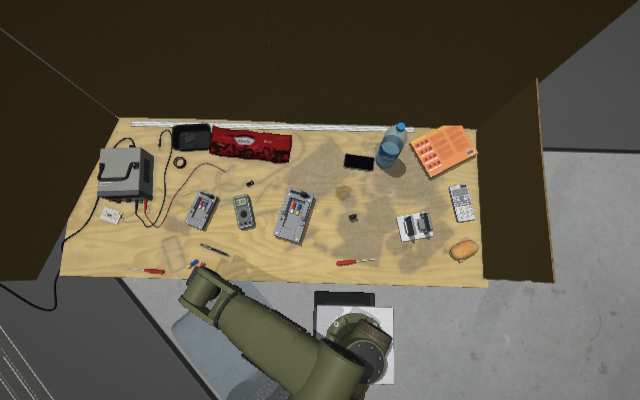

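View pics/side0.png

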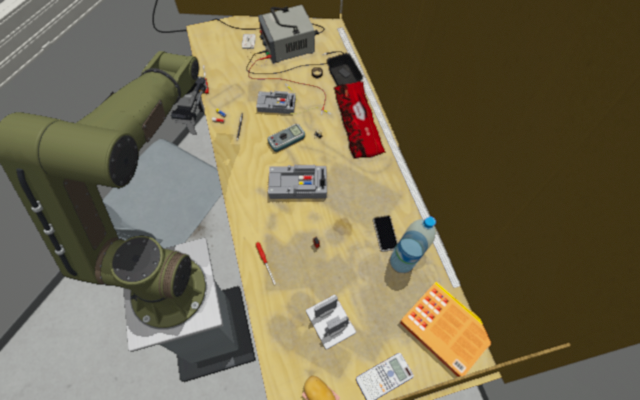

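The top view has the larger box at about (295,215) and the smaller look-alike at (201,210). The stand with two plates is at (415,225), the battery at (353,217), the meter at (244,212) and the phone at (358,162). Things that could be mistaken for each other: the two boxes, and the two plates in the stand. I'll check both in close crops.

Run:
```python
from h import *
t=cv2.imread("pics/top0.png");s=cv2.imread("pics/side0.png")
def cr(im,u,v,w,h,W=400,H=300): return cv2.resize(im[v:v+h,u:u+w],(W,H),interpolation=cv2.INTER_CUBIC)
a=np.vstack([np.hstack([cr(t,265,180,64,72,400,450//1)[:300] if 0 else cr(t,255,180,80,60),cr(t,380,195,80,60)]),np.hstack([cr(s,255,150,80,60),cr(s,290,285,80,60)])])
cv2.imwrite("pics/c0.png",a)
d=load("pics/top0.npz");e=load("pics/side0.npz")
print("stand",onz(d,415,225,12),onz(e,330,320,12));print("box",onz(d,295,215,50),onz(e,297,182,50))
print("bat",onz(d,353,217,51),onz(e,316,238,51))
```

```text
stand [ 493.83505694 -252.64750689   12.        ] [ 490.18405287 -250.78253862   12.        ]
box [516.70408495 261.75371964  50.        ] [516.35912253 253.96981277  50.        ]
bat [515.19655348  17.64455778  51.        ] [521.75613724  20.67878097  51.        ]
```

View pics/c0.png

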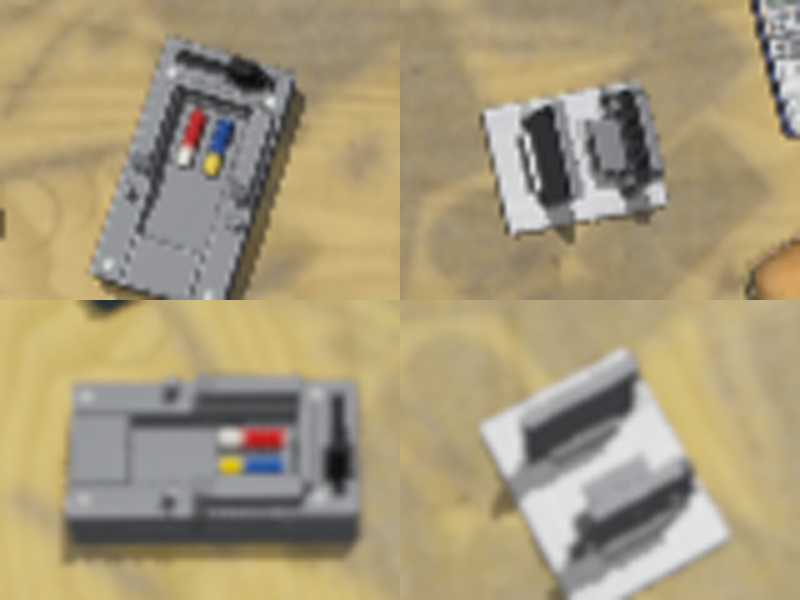

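The crop shows the larger box with its open end at lower left and its switch at upper right (-y end). In the stand, the right-hand plate at top-view (424,225) has the rib and slanted corners and faces left, so it is the cover. The left-hand plate at (409,225) is the plain one. Next I move in for close views of the box, then the stand.

Request:
move_arm:
  dp:
    - [27.5, -28.75, 22]
    - [27.5, -28.75, 22]
    - [27.5, -28.75, 22]
    - [27.5, -28.75, 22]
    - [27.5, -28.75, 22]
    - [27.5, -28.75, 22]
    - [27.5, -28.75, 22]
    - [27.5, -28.75, 22]
    - [0, 0, 0]
  rotation:
    - [0, 0, -0.11]
    - [0, 0, -0.11]
    - [0, 0, -0.11]
    - [0, 0, -0.11]
    - [0, 0, -0.11]
    - [0, 0, -0.11]
    - [0, 0, -0.11]
    - [0, 0, -0.11]
    - [0, 0, 0]
  hand: [1, 1, 1, 1, 1, 1, 1, 1, 1]

```text
clock: 1.23
eef_pos: [451.1, 268.3, 382.3]
eef_rot: [3.14, -0.0, 1.827]
wrist_force: [-0.6, 0.6, -0.6]
finger_gap: 93.9
finger_force: 0.0
```

Run:
```python
from h import *
c=snap("wrist","pics/w_box.png");print(pose()[:2],pose()[2]["joints"],np.array(c["mount"]).round(3))
```

```text
(array([450.12062873, 269.22649922, 381.2461303 ]), array([-3.14145134e+00, -9.53468401e-05,  1.82972558e+00])) [4.69134473e-01 1.75500180e-01 1.27522539e+00 1.23625760e-04
 1.69098539e+00 2.10220032e-01] [[-1.00000e-03 -9.59000e-01 -2.82000e-01  8.27160e+01]
 [ 1.00000e+00 -1.00000e-03 -1.00000e-03 -5.66000e-01]
 [ 1.00000e-03 -2.82000e-01  9.59000e-01 -1.79298e+02]
 [ 0.00000e+00  0.00000e+00  0.00000e+00  1.00000e+00]]
```

View pics/w_box.png

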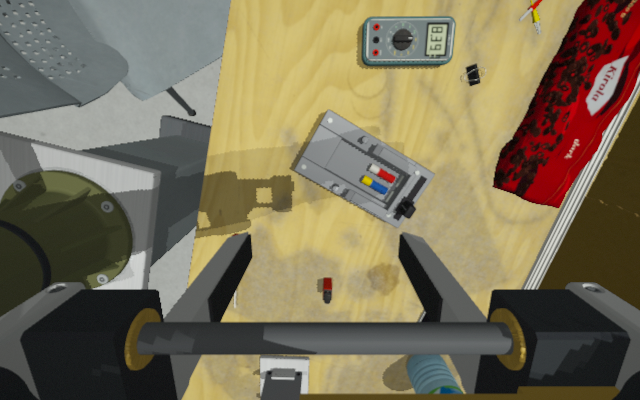

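The larger box sits at about (365,168), its open end toward (310,137) and its switch at (403,208). The battery is at (327,288) and the cover's rib at (283,375). Now to the stand.

Request:
move_arm:
  dp:
    - [2, -50, -6]
    - [2, -50, -6]
    - [2, -50, -6]
    - [2, -50, -6]
    - [2, -50, -6]
    - [2, -50, -6]
    - [2, -50, -6]
    - [2, -50, -6]
    - [2, -50, -6]
    - [0, -50, 0]
  rotation:
    - [0, 0, 0]
    - [0, 0, 0]
    - [0, 0, 0]
    - [0, 0, 0]
    - [0, 0, 0]
    - [0, 0, 0]
    - [0, 0, 0]
    - [0, 0, 0]
    - [0, 0, 0]
    - [0, 0, 0]
  hand: [1, 1, 1, 1, 1, 1, 1, 1, 1, 1]

```text
clock: 2.52
eef_pos: [467.5, -230.6, 326.1]
eef_rot: [-3.14, -0.002, 1.833]
wrist_force: [0.7, -0.6, 0.1]
finger_gap: 94.1
finger_force: 0.0
```

Run:
```python
from h import *
snap("wrist","pics/junk.png")
c=snap("wrist","pics/w_st.png");print(pose()[:2],pose()[2]["joints"])
im=cv2.imread("pics/w_st.png"); d=load("pics/w_st.npz")
u,v=proj(d,(492,-252,60));print(u,v)
x0,y0=int(np.clip(u-133,0,373)),int(np.clip(v-100,0,200))
print(x0,y0); cv2.imwrite("pics/c_st.png",cv2.resize(im[y0:y0+200,x0:x0+266],(798,600),interpolation=cv2.INTER_CUBIC))
```

```text
(array([ 467.23569454, -232.52265668,  325.68506459]), array([-3.13943003e+00, -1.64449466e-03,  1.82955206e+00])) [-5.31759511e-01  1.75350774e-01  1.39919145e+00 -3.80143524e-04
  1.56974055e+00 -7.90516111e-01]
339.12486405374966 184.77746184027598
206 84
```

View pics/c_st.png

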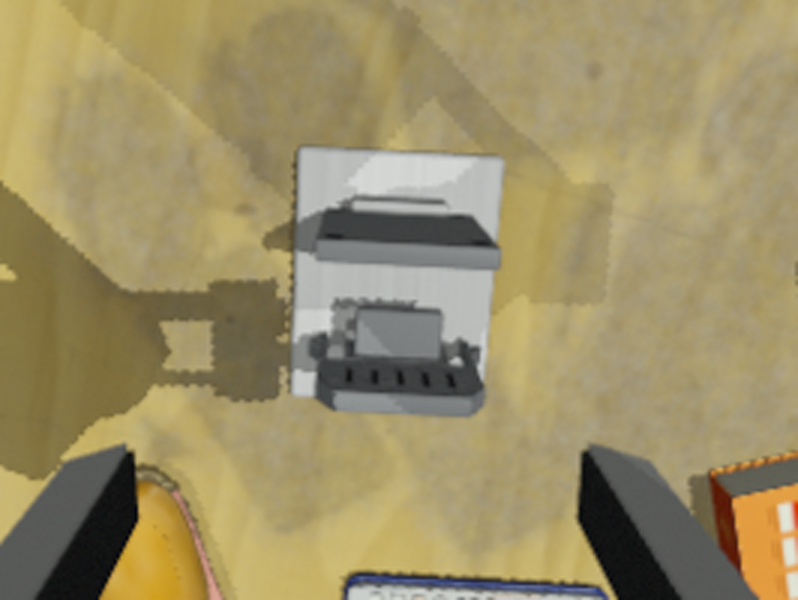

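The crop shows the plain plate's top strip from (317,252) to (499,258). Below it, the cover has its rib at (398,333) and its leading edge from about (337,401) to (474,406), with slanted corners. The rib faces +y, as described.

Run:
```python
from h import *
d=load("pics/w_st.npz")
q=lambda u,v,z:onz(d,206+u/3,84+v/3,z)
def seg(n,a,b,z):
    A=q(*a,z);B=q(*b,z);print(n,A.round(1),B.round(1),"len",np.linalg.norm(A-B).round(1),"yaw",np.degrees(np.arctan2(*(B-A)[1::-1])).round(1),"mid",((A+B)/2).round(1))
seg("plain far edge",(317,243),(498,249),117);seg("plain near",(318,261),(500,268),117)
seg("cover rib-side",(340,393),(475,397),117);seg("cover back",(333,408),(472,415),117)
seg("cover corners z101",(317,380),(486,382),101)
seg("rib top(outer face, upper edge)",(355,308),(442,309),58.5)
seg("stand far edge",(300,147),(503,157),12)
```

```text
plain far edge [ 445.1 -223.6  117. ] [ 520.5 -206.3  117. ] len 77.3 yaw 13.0 mid [ 482.8 -214.9  117. ]
plain near [ 447.5 -231.1  117. ] [ 523.8 -213.9  117. ] len 78.2 yaw 12.6 mid [ 485.6 -222.5  117. ]
cover rib-side [ 471.6 -286.5  117. ] [ 530.5 -272.8  117. ] len 60.5 yaw 13.1 mid [ 501.  -279.7  117. ]
cover back [ 470.4 -294.2  117. ] [ 531.7 -281.4  117. ] len 62.7 yaw 11.8 mid [ 501.  -287.8  117. ]
cover corners z101 [ 460.8 -288.5  101. ] [ 536.8 -269.3  101. ] len 78.4 yaw 14.2 mid [ 498.8 -278.9  101. ]
rib top(outer face, upper edge) [ 471.5 -260.8   58.5] [ 513.7 -250.1   58.5] len 43.6 yaw 14.2 mid [ 492.6 -255.5   58.5]
stand far edge [ 423.9 -195.    12. ] [ 528.7 -172.6   12. ] len 107.2 yaw 12.1 mid [ 476.3 -183.8   12. ]
```

Request:
move_arm:
  dp:
    - [4, 0, -20]
    - [4, 0, -25]
    - [5, 0, -30]
    - [5, 0, -35]
    - [4, 0, -35]
    - [0, 0, 0]
  rotation:
    - [0, 0, -0.032]
    - [-0.1275, -0.0294, 0]
    - [-0.1275, -0.0294, 0]
    - [-0.1275, -0.0294, 0]
    - [-0.1275, -0.0294, 0]
    - [0, 0, 0]
  hand: [1, 1, 1, 1, 1, 1]

```text
clock: 3.38
eef_pos: [488.6, -227.3, 179.4]
eef_rot: [-3.135, 0.52, 1.807]
wrist_force: [0.0, -0.4, 1.4]
finger_gap: 93.7
finger_force: 0.0
```

```bash
cat > st.py <<'E'
from h import *
p,r,s=pose();R=Ro.from_euler('xyz',r).as_matrix()
print("p",p.round(1),"rpy",np.round(r,3),"z",R[:,2].round(3),"y",R[:,1].round(3),"j",s["joints"].round(2),"F",s["wrist_force"].round(1),s["finger_gap"],s["finger_force"],s["clock"])
E
python3 st.py
```

```text
p [ 488.6 -227.3  179.4] rpy [-3.135  0.52   1.807] z [ 0.109 -0.484 -0.868] y [ 0.973  0.23  -0.006] j [-0.28  0.18  1.82 -0.56  0.95 -0.23] F [ 0.  -0.4  1.4] 93.71913508771468 0.0 3.375
```

Request:
move_arm:
  dp:
    - [0, -6.6, 0]
    - [2, -10, -18]
    - [2, -10, -18]
    - [2, -10, -18]
    - [2, -8, -14]
    - [0, 0, 0]
  rotation:
    - [0, 0, 0]
    - [0, 0, 0]
    - [0, 0, 0]
    - [0, 0, 0]
    - [0, 0, 0]
    - [0, 0, 0]
  hand: [1, 1, 1, 1, 1, 1]

```text
clock: 4.12
eef_pos: [497.6, -275.7, 114.5]
eef_rot: [-3.141, 0.523, 1.798]
wrist_force: [0.8, 0.6, 0.0]
finger_gap: 93.9
finger_force: 0.0
```

Run:
```python
exec(open("st.py").read())
c=snap("wrist","pics/w_g.png");d=load("pics/w_g.npz")
print([np.round(proj(d,X)) for X in [(500,-284,117),(500,-284,89)]])
```

```text
p [ 497.6 -275.7  114.5] rpy [-3.141  0.523  1.798] z [ 0.111 -0.487 -0.866] y [ 0.974  0.224 -0.001] j [-0.37  0.32  1.82 -0.62  0.79 -0.2 ] F [0.8 0.6 0. ] 93.86235507279163 0.0 4.125
[array([327., 256.]), array([327., 223.])]
```

View pics/w_g.png

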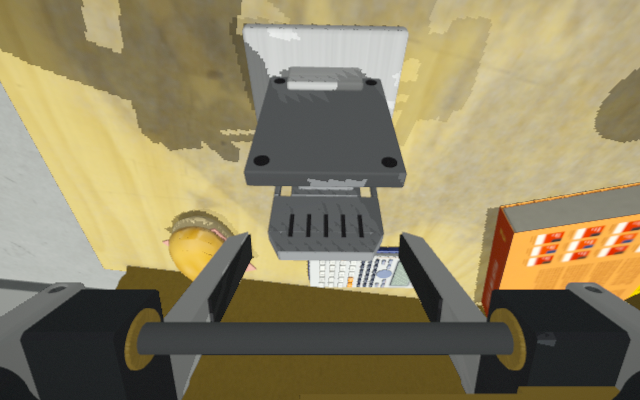

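The cover is centred between the fingers: it spans columns 270–383 and the fingertips are at 251 and 400. I go down and grip.

Request:
move_arm:
  dp:
    - [1, -5, -13]
    - [1, -5, -13]
    - [2, -5.5, -12]
    - [0, 0, 0]
    - [0, 0, 0]
    - [0, 0, 0]
    - [0, 0, 0]
    - [0, 0, 0]
  rotation:
    - [0, 0, 0]
    - [0, 0, 0]
    - [0, 0, 0]
    - [0, 0, 0]
    - [0, 0, 0]
    - [0, 0, 0]
    - [0, 0, 0]
    - [0, 0, 0]
  hand: [1, 1, 1, 1, 0.6, 0.6, 0.6, 0.6]
  newtons: 25

```text
clock: 5.18
eef_pos: [501.9, -290.4, 76.8]
eef_rot: [-3.141, 0.524, 1.799]
wrist_force: [-0.0, 0.2, 2.6]
finger_gap: 79.9
finger_force: 25.0
```

```bash
python3 st.py
```

```text
p [ 501.9 -290.4   76.8] rpy [-3.141  0.524  1.799] z [ 0.113 -0.487 -0.866] y [ 0.974  0.226 -0.   ] j [-0.4   0.39  1.82 -0.67  0.72 -0.16] F [-0.   0.2  2.6] 79.94859929916812 24.997046429398324 5.175
```

Request:
move_arm:
  dp:
    - [0, 0, 10]
    - [0, 0, 20]
    - [0, 0, 25]
    - [0, 0, 25]
    - [0, 0, 25]
    - [0, 0, 25]
    - [0, 0, 10]
    - [0, 0, 0]
  rotation:
    - [0, 0, 0]
    - [0, 0, 0]
    - [0, 0, 0]
    - [0, 0, 0]
    - [0, 0, 0]
    - [0, 0, 0]
    - [0, 0, 0]
    - [0, 0, 0]
  hand: [0.6, 0.6, 0.6, 0.6, 0.6, 0.6, 0.6, 0.6]

```text
clock: 6.18
eef_pos: [501.7, -290.3, 216.7]
eef_rot: [-3.141, 0.524, 1.799]
wrist_force: [-0.5, -0.5, -2.1]
finger_gap: 79.7
finger_force: 25.0
```

Request:
move_arm:
  dp:
    - [-4, 20, 1]
    - [-4, 20, 1]
    - [-4, 20, 1]
    - [-4, 20, 1]
    - [-4, 20, 1]
    - [-4, 20, 1]
    - [-4, 20, 1]
    - [-4, 20, 1]
    - [-4, 20, 1]
    - [0, 20, 0]
  rotation:
    - [0, 0, -0.18]
    - [0, 0, -0.18]
    - [0, 0, -0.18]
    - [0, 0, -0.18]
    - [0, 0, -0.18]
    - [0, 0, -0.18]
    - [0, 0, -0.18]
    - [0, 0, -0.18]
    - [0, 0, -0.18]
    - [0, 0, -0.18]
  hand: [0.6, 0.6, 0.6, 0.6, 0.6, 0.6, 0.6, 0.6, 0.6, 0.6]

```text
clock: 7.42
eef_pos: [465.4, -89.7, 224.3]
eef_rot: [-3.141, 0.526, -0.007]
wrist_force: [-0.3, -0.2, -1.2]
finger_gap: 79.5
finger_force: 25.0
```

```bash
python3 st.py
```

```text
p [465.4 -89.7 224.3] rpy [-3.141  0.526 -0.007] z [-0.502  0.004 -0.865] y [-0.007 -1.    -0.001] j [-0.21  0.44  1.37 -0.1   1.85  1.37] F [-0.3 -0.2 -1.2] 79.53729462443519 24.987114650939475 7.425
```

Request:
move_arm:
  dp:
    - [2, 0, -5]
    - [2, 0, -10]
    - [2, 0, -10]
    - [2, 0, -10]
    - [2, 0, -10]
    - [2, 0, -10]
    - [2, 0, -10]
    - [3, 0, -10]
    - [3, 0, -10]
    - [0, 0, 0]
  rotation:
    - [0, -0.155, 0]
    - [0, -0.155, 0]
    - [0, -0.155, 0]
    - [0, -0.155, 0]
    - [0, -0.155, 0]
    - [0, -0.155, 0]
    - [0, -0.155, 0]
    - [0, -0.155, 0]
    - [0, -0.155, 0]
    - [0, 0, 0]
  hand: [0.6, 0.6, 0.6, 0.6, 0.6, 0.6, 0.6, 0.6, 0.6, 0.6]

```text
clock: 8.68
eef_pos: [485.9, -80.2, 148.2]
eef_rot: [-3.104, -0.741, 0.006]
wrist_force: [0.1, -0.3, -1.5]
finger_gap: 80.1
finger_force: 25.0
```

```bash
python3 st.py
```

```text
p [485.9 -80.2 148.2] rpy [-3.104 -0.741  0.006] z [ 0.675  0.041 -0.737] y [ 0.031 -0.999 -0.028] j [-0.41 -0.05  2.25  0.91  0.4   0.39] F [ 0.1 -0.3 -1.5] 80.05369850789425 24.99482925868506 8.675
```

Request:
move_arm:
  dp:
    - [12, -2, -12]
    - [12, -2, -12]
    - [12, -2, -12]
    - [12, -2, -12]
    - [12, -2, -12]
    - [0, 0, 0]
  rotation:
    - [0, 0, 0]
    - [0, 0, 0]
    - [0, 0, 0]
    - [0, 0, 0]
    - [0, 0, 0]
    - [0, 0, 0]
  hand: [0.6, 0.6, 0.6, 0.6, 0.6, 0.6]

```text
clock: 9.43
eef_pos: [547.2, -90.1, 89.0]
eef_rot: [-3.104, -0.742, 0.007]
wrist_force: [-1.0, -0.7, -0.5]
finger_gap: 79.7
finger_force: 25.0
```

```bash
cat >> st.py <<'E'
import sys
if len(sys.argv)>1:
    f=np.radians(float(sys.argv[1]));z=np.array([np.sin(f),0,-np.cos(f)]);y=np.array([0,-1,0.]);x=np.cross(y,z)
    print("corr",Ro.from_matrix(np.stack([x,y,z],1)@R.T).as_rotvec().round(3),"low-finger",(p-19*R[:,2]).round(1))
E
python3 st.py 50
```

```text
p [547.2 -90.1  89. ] rpy [-3.104 -0.742  0.007] z [ 0.675  0.042 -0.737] y [ 0.033 -0.999 -0.028] j [-0.37  0.22  2.15  1.29  0.3   0.  ] F [-1.  -0.7 -0.5] 79.67667365287477 24.995150543854834 9.425
corr [-0.025 -0.131 -0.034] low-finger [534.4 -90.9 103. ]
```

Request:
move_arm:
  dp:
    - [0, 0, -8]
    - [0, 0, -8]
    - [0, 0, -8]
    - [0, 0, -8]
    - [0, 0, -8]
    - [0, 0, -8]
    - [0, 0, 0]
  rotation:
    - [-0.004, -0.022, -0.006]
    - [-0.004, -0.022, -0.006]
    - [-0.004, -0.022, -0.006]
    - [-0.004, -0.022, -0.006]
    - [-0.004, -0.022, -0.006]
    - [-0.004, -0.022, -0.006]
    - [0, 0, 0]
  hand: [0.6, 0.6, 0.6, 0.6, 0.6, 0.6, 0.6]

```text
clock: 10.3
eef_pos: [546.8, -89.7, 41.8]
eef_rot: [-3.138, -0.876, -0.004]
wrist_force: [1.3, -0.1, -1.3]
finger_gap: 79.8
finger_force: 25.0
```

```bash
python3 st.py 50
```

```text
p [546.8 -89.7  41.8] rpy [-3.138 -0.876 -0.004] z [ 0.768  0.001 -0.64 ] y [-0.001 -1.    -0.002] j [-0.36  0.36  2.23  2.36  0.4  -1.07] F [ 1.3 -0.1 -1.3] 79.75658628075195 24.995018069785147 10.3
corr [-0.002  0.003  0.001] low-finger [532.2 -89.7  54. ]
```

Request:
move_arm:
  dp:
    - [0, 0, -8]
    - [0, 0, -8]
    - [0, 0, -7]
    - [0, 0, -4]
    - [0, 0, -2]
    - [0, 0, 0]
  rotation:
    - [0, 0, 0]
    - [0, 0, 0]
    - [0, 0, 0]
    - [0, 0, 0]
    - [0, 0, 0]
    - [0, 0, 0]
  hand: [0.6, 0.6, 0.6, 0.6, 0.6, 0.6]

```text
clock: 11.05
eef_pos: [547.1, -90.4, 12.8]
eef_rot: [-3.141, -0.877, -0.003]
wrist_force: [0.6, 0.2, -0.7]
finger_gap: 79.6
finger_force: 25.0
```

Run:
```python
exec(open("st.py").read())
c=snap("side","pics/s2.png");d=load("pics/s2.npz");im=cv2.imread("pics/s2.png")
u,v=map(int,proj(d,(550,-90,10)));print(u,v)
cv2.imwrite("pics/s2c.png",cv2.resize(im[v-75:v+75,u-100:u+100],(800,600),interpolation=cv2.INTER_CUBIC))
```

```text
p [547.1 -90.4  12.8] rpy [-3.141e+00 -8.770e-01 -3.000e-03] z [ 0.769 -0.001 -0.64 ] y [-0.002 -1.    -0.   ] j [-0.36  0.45  2.23  2.48  0.46 -1.2 ] F [ 0.6  0.2 -0.7] 79.58564740425604 24.995175882031617 11.05
333 269
```

View pics/s2c.png

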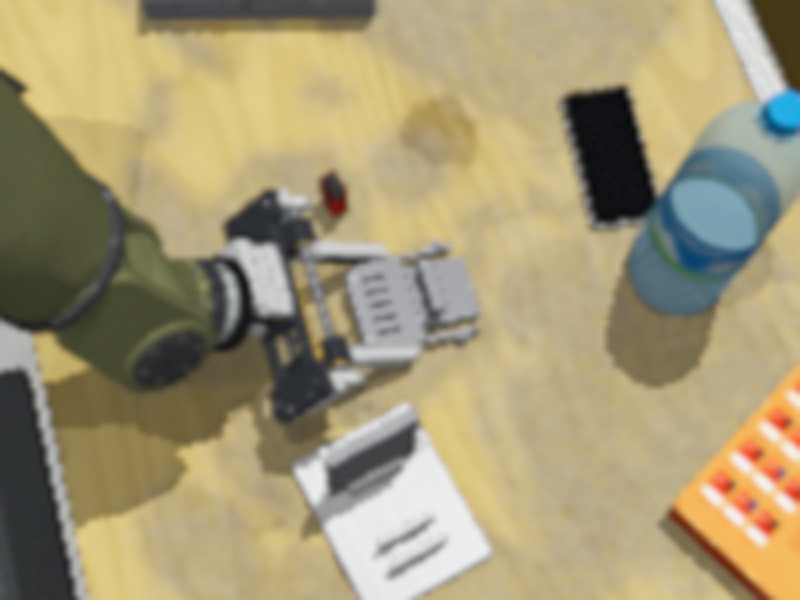

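The side crop shows the cover held rib up and nearly flat at (410,300), clear of the battery at (335,195) and the stand at (390,500). I lower it the last few millimetres.

Request:
move_arm:
  dp:
    - [0, 0, -1]
    - [0, 0, -1]
    - [0, 0, -1]
    - [0, 0, 0]
  rotation:
    - [0, 0, 0]
    - [0, 0, 0]
    - [0, 0, 0]
    - [0, 0, 0]
  hand: [0.6, 0.6, 0.6, 0.6]

```text
clock: 11.6
eef_pos: [547.2, -90.4, 10.0]
eef_rot: [-3.141, -0.877, -0.002]
wrist_force: [-1.2, 0.4, 1.8]
finger_gap: 80.2
finger_force: 25.0
```

Request:
move_arm:
  dp:
    - [0, 0, -1]
    - [0, 0, 0]
  rotation:
    - [0, 0, 0]
    - [0, 0, 0]
  hand: [0.6, 0.6]

```text
clock: 11.85
eef_pos: [547.3, -90.4, 9.1]
eef_rot: [-3.141, -0.878, -0.002]
wrist_force: [-1.9, 0.7, 2.9]
finger_gap: 79.5
finger_force: 25.0
```

Request:
move_arm:
  dp:
    - [0, 0, 0]
    - [0, 0, 0]
    - [0, 0, 0]
    - [0, 0, 0]
  rotation:
    - [0, 0, 0]
    - [0, 0, 0]
    - [0, 0, 0]
    - [0, 0, 0]
  hand: [0.92, 0.98, 0.98, 0.98]

```text
clock: 12.35
eef_pos: [547.0, -90.4, 8.9]
eef_rot: [-3.141, -0.877, -0.002]
wrist_force: [-0.2, -0.4, 0.3]
finger_gap: 92.4
finger_force: 0.0
```

Request:
move_arm:
  dp:
    - [-10, 0, 10]
    - [-16, 0, 16]
    - [-16, 0, 16]
    - [-16, 0, 16]
    - [-12, -2, 25]
    - [-5, -2, 25]
    - [0, 0, 30]
    - [0, 0, 0]
  rotation:
    - [0, 0, 0]
    - [0, 0, 0]
    - [0, 0, 0]
    - [0, 0, 0]
    - [0, 0.05, 0]
    - [0, 0.1, 0]
    - [0, 0.15, 0]
    - [0, 0.15, 0]
  hand: [0.98, 0.98, 0.98, 0.98, 0.98, 0.98, 0.98, 0.98]

```text
clock: 13.35
eef_pos: [484.6, -71.7, 102.1]
eef_rot: [-3.06, -0.71, -0.001]
wrist_force: [0.2, -0.2, -0.5]
finger_gap: 92.3
finger_force: 0.0
```

```bash
python3 st.py 0
```

```text
p [484.6 -71.7 102.1] rpy [-3.06e+00 -7.10e-01 -1.00e-03] z [ 0.65   0.081 -0.756] y [ 0.052 -0.997 -0.062] j [-0.41  0.06  2.27  1.13  0.38  0.15] F [ 0.2 -0.2 -0.5] 92.29457478249051 0.0 13.35
corr [-0.078  0.71  -0.028] low-finger [472.2 -73.2 116.4]
```

Request:
move_arm:
  dp:
    - [-5, 0, 30]
    - [0, 0, 30]
    - [0, 0, 30]
    - [10, 0, 20]
    - [15, 0, 10]
    - [15, 0, 10]
    - [15, 0, 10]
    - [10, 0, 0]
    - [10, 0, 0]
    - [0, 0, 0]
  rotation:
    - [-0.01, 0.08, 0]
    - [-0.01, 0.08, 0]
    - [-0.01, 0.09, 0]
    - [-0.01, 0.09, 0]
    - [-0.01, 0.09, 0]
    - [-0.01, 0.09, 0]
    - [-0.01, 0.09, 0]
    - [-0.01, 0.1, 0]
    - [0, 0, 0.15]
    - [0, 0, 0.15]
  hand: [0.98, 0.98, 0.98, 0.8, 0.6, 0.5, 0.4, 0.4, 0.4, 0.4]

```text
clock: 14.6
eef_pos: [559.5, -66.5, 223.4]
eef_rot: [-3.108, -0.055, 0.337]
wrist_force: [0.7, 0.2, -1.1]
finger_gap: 37.7
finger_force: 0.0
```

Request:
move_arm:
  dp:
    - [0, -2, 0]
    - [0, -2, 0]
    - [0, -2, 0]
    - [0, -2, 0]
    - [0, -2, 0]
    - [0, -2, 0]
    - [0, -2, 0]
    - [0, 0, 0]
  rotation:
    - [0, 0, 0.18]
    - [0, 0, 0.18]
    - [0, 0, 0.18]
    - [0, 0, 0.18]
    - [0, 0, 0.18]
    - [0, 0, 0.18]
    - [0, 0, 0.18]
    - [0, 0, 0]
  hand: [0.4, 0.4, 0.4, 0.4, 0.4, 0.4, 0.4, 0.4]

```text
clock: 15.6
eef_pos: [559.1, -80.6, 223.8]
eef_rot: [-3.108, -0.056, 1.59]
wrist_force: [0.5, 0.6, -0.3]
finger_gap: 37.7
finger_force: 0.0
```

Run:
```python
exec(open("st.py").read())
c=snap("wrist","pics/w3.png");d=load("pics/w3.npz");im=cv2.imread("pics/w3.png")
for X in [(560,-90,10),(572,-90,34),(507,-90,10)]: print(np.round(proj(d,X)))
```

```text
p [559.1 -80.6 223.8] rpy [-3.108 -0.056  1.59 ] z [-0.035  0.055 -0.998] y [ 0.999  0.021 -0.034] j [-0.23  0.35  1.42  0.05  1.42 -0.26] F [ 0.5  0.6 -0.3] 37.70221477293498 0.0 15.6
[332. 193.]
[341. 197.]
[292. 192.]
```

View pics/w3.png

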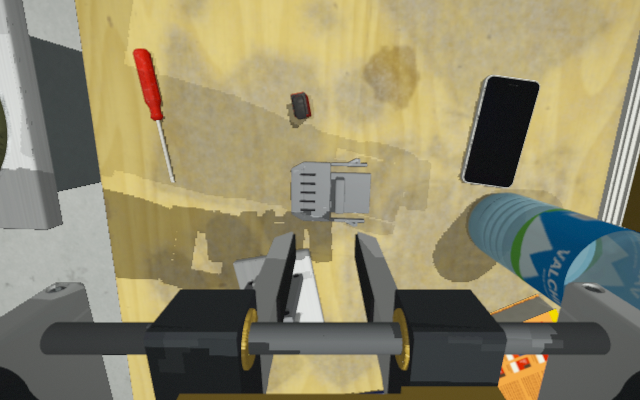

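The cover lies flat at (331,192), rib up, with its leading edge toward the robot (left, column 291). The battery at (301,106) and the phone at (502,132) are undisturbed. I measure its pose with a mask.

Run:
```python
from h import *
d=load("pics/w3.npz");im=cv2.imread("pics/w3.png");x0,y0=270,145
roi=im[y0:235,x0:390];hsv=cv2.cvtColor(roi,cv2.COLOR_BGR2HSV)
m=((hsv[...,1]<50)&(hsv[...,2]>70)).astype(np.uint8)
n,l,s,c=cv2.connectedComponentsWithStats(m);k=1+np.argmax(s[1:,4]);mm=(l==k).astype(np.uint8);print(s[k])
mo=cv2.morphologyEx(mm,cv2.MORPH_CLOSE,np.ones((3,3)))
for i in range(0,90,3): print(y0+i,''.join('#' if v else '.' for v in mm[i,::1]))
g=cv2.cvtColor(roi,cv2.COLOR_BGR2GRAY)
for r in(185,192,200):print(r,g[r-y0,50:105].tolist())
for z,p in((10,(291,190)),(10,(371,192)),(10,(320,162)),(10,(320,220))):print(p,onz(d,*p,z).round(1))
```

```text
[  21   13   80   69 4108]
145 ........................................................................................................................
148 ........................................................................................................................
151 ........................................................................................................................
154 ........................................................................................................................
157 ........................................................................................................................
160 ..................................................................................########..............................
163 ..............................###################################################################.......................
166 .........................####################################................####################.......................
169 .....................########################################........
[... 2926 characters left out ...]
 145, 152, 155, 156, 159]
192 [148, 148, 148, 148, 149, 149, 149, 149, 150, 143, 106, 80, 80, 80, 77, 106, 137, 146, 148, 149, 150, 152, 152, 147, 127, 141, 149, 150, 149, 150, 149, 149, 150, 150, 150, 150, 150, 150, 150, 150, 150, 151, 152, 151, 151, 152, 151, 151, 152, 149, 155, 158, 160, 163, 164]
200 [147, 148, 147, 149, 149, 149, 149, 148, 149, 112, 79, 81, 81, 81, 75, 109, 139, 147, 148, 149, 150, 150, 151, 145, 133, 142, 147, 148, 148, 148, 149, 148, 149, 149, 149, 149, 149, 149, 149, 150, 149, 149, 149, 149, 149, 150, 149, 149, 150, 136, 148, 156, 158, 162, 166]
(291, 190) [506. -88.  10.]
(371, 192) [612.1 -87.8  10. ]
(320, 162) [544.  -49.9  10. ]
(320, 220) [ 545.3 -128.4   10. ]
```

Run:
```python
from h import *
d=load("pics/w3.npz");g=cv2.cvtColor(cv2.imread("pics/w3.png"),cv2.COLOR_BGR2GRAY).astype(float)
def edge(rows,c0,c1,z,sgn):
    P=[]
    for r in rows:
        q=sgn*np.diff(g[r,c0:c1]);k=np.argmax(q);w=q[max(k-1,0):k+2].clip(0);kk=max(k-1,0)+np.sum(np.arange(len(w))*w)/w.sum()
        P.append(onz(d,c0+kk+.5,r,z)[:2])
    P=np.array(P);a=np.polyfit(P[:,1],P[:,0],1);res=P[:,0]-np.polyval(a,P[:,1]);a=np.polyfit(P[abs(res)<2,1],P[abs(res)<2,0],1)
    print("x at y=-88:",np.polyval(a,-88).round(1),"angle",np.degrees(np.arctan(a[0])).round(2),res.std().round(2))
edge(range(178,210),332,341,34,1)   # rib front top edge
edge(range(178,210),341,347,34,-1)  # rib rear top edge
edge(range(178,210),325,334,10,-1)
for c in (300,310,320,325):
    q=g[155:172,c];w=g[210:228,c];print(c,np.abs(np.diff(q)).round().astype(int).tolist(),np.abs(np.diff(w)).round().astype(int).tolist())
```

```text
x at y=-88: 564.8 angle 0.91 0.42
x at y=-88: 574.6 angle -0.38 0.52
x at y=-88: 557.3 angle 1.75 0.46
300 [1, 1, 0, 0, 1, 0, 2, 32, 23, 9, 2, 2, 1, 1, 3, 0] [33, 25, 6, 6, 0, 1, 1, 2, 1, 1, 1, 0, 0, 0, 1, 0, 2]
310 [1, 1, 2, 1, 2, 25, 4, 15, 3, 1, 0, 0, 0, 1, 1, 0] [28, 9, 0, 0, 45, 8, 8, 1, 1, 6, 3, 3, 1, 2, 2, 0, 1]
320 [0, 0, 1, 1, 3, 16, 26, 22, 9, 0, 1, 0, 0, 0, 0, 0] [0, 0, 0, 1, 1, 0, 38, 5, 6, 0, 5, 9, 5, 0, 2, 1, 2]
325 [2, 2, 1, 1, 2, 17, 36, 27, 15, 0, 1, 1, 0, 0, 1, 0] [1, 2, 26, 32, 6, 3, 3, 1, 22, 7, 1, 6, 3, 1, 0, 1, 2]
```

Request:
move_arm:
  dp:
    - [6, -4, -10]
    - [5.4, -4.4, -30]
    - [0, 0, -40]
    - [0, 0, -40]
    - [0, 0, -30]
    - [0, 0, -20]
    - [0, 0, 0]
  rotation:
    - [-0.028, -0.018, -0.015]
    - [-0.027, -0.017, 0]
    - [0, 0, 0]
    - [0, 0, 0]
    - [0, 0, 0]
    - [0, 0, 0]
    - [0, 0, 0]
  hand: [0.4, 0.4, 0.4, 0.4, 0.4, 0.4, 0.4]

```text
clock: 16.52
eef_pos: [569.8, -88.8, 52.9]
eef_rot: [-3.14, -0.001, 1.574]
wrist_force: [-0.6, 0.1, 0.3]
finger_gap: 38.1
finger_force: 0.0
```

```bash
python3 st.py
```

```text
p [569.8 -88.8  52.9] rpy [-3.140e+00 -1.000e-03  1.574e+00] z [-0.001  0.001 -1.   ] y [ 1.     0.003 -0.001] j [-0.22  0.53  1.58  0.    1.03 -0.22] F [-0.6  0.1  0.3] 38.072260594024094 0.0 16.525
```

Request:
move_arm:
  dp:
    - [0, 0, -18]
    - [0, 0, -15]
    - [0, 0, -7.5]
    - [0, 0, 0]
    - [0, 0, 0]
    - [0, 0, 0]
    - [0, 0, 0]
    - [0, 0, 0]
  rotation:
    - [0, 0, 0]
    - [0, 0, 0]
    - [0, 0, 0]
    - [0, 0, 0]
    - [0, 0, 0]
    - [0, 0, 0]
    - [0, 0, 0]
    - [0, 0, 0]
  hand: [0.4, 0.4, 0.4, 0.4, 0.05, 0.05, 0.05, 0.05]
  newtons: 45

```text
clock: 17.52
eef_pos: [570.7, -89.1, 13.9]
eef_rot: [3.14, -0.0, 1.577]
wrist_force: [-0.2, 0.6, 1.6]
finger_gap: 11.7
finger_force: 45.0
```

Run:
```python
exec(open("st.py").read())
d=load("pics/w_box.npz");im=cv2.imread("pics/w_box.png")
cv2.imwrite("pics/w_boxc.png",cv2.resize(im[100:250,280:480],(800,600),interpolation=cv2.INTER_CUBIC))
```

```text
p [570.7 -89.1  13.9] rpy [ 3.14  -0.     1.577] z [ 0.002  0.    -1.   ] y [1.    0.006 0.002] j [-0.22  0.58  1.6   0.    0.96 -0.23] F [-0.2  0.6  1.6] 11.745726857483245 44.99891459941864 17.525
```

View pics/w_boxc.png

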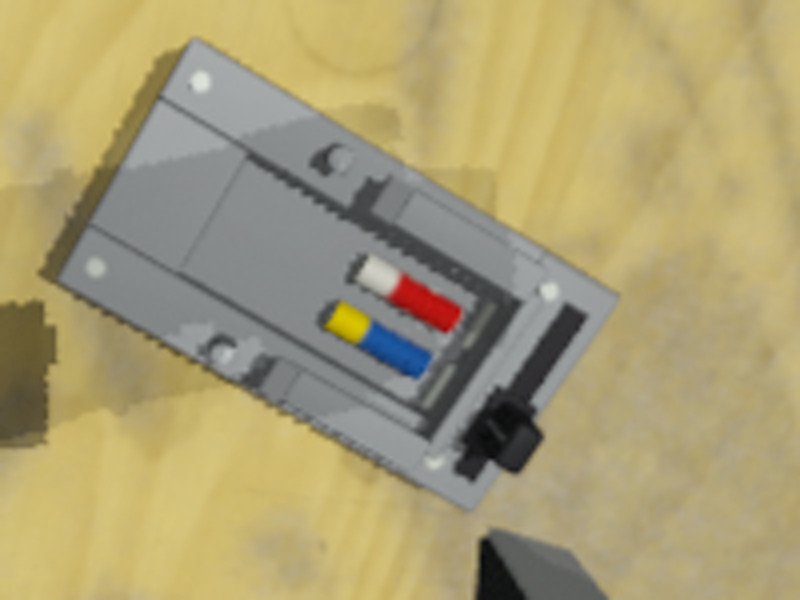

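The crop shows the box's top corners at (195,38), (60,275), (620,295) and (472,510), with the switch grip at (515,435). The rib grip holds at an 11.7 mm gap.

Run:
```python
from h import *
d=load("pics/w_box.npz")
q=lambda u,v,z:onz(d,280+u/4-.4,100+v/4-.4,z)
for zo,zf in((48,50),(48,48),(52,52)):
    A=q(195,38,zo);B=q(60,275,zo);C=q(620,295,zf);D=q(472,510,zf)
    o=(A+B)/2;f=(C+D)/2
    print(zo,zf,"W",np.linalg.norm(A-B).round(1),np.linalg.norm(C-D).round(1),"L",np.linalg.norm(A-C).round(1),np.linalg.norm(B-D).round(1))
    ang=lambda a,b:np.degrees(np.arctan2(b[1]-a[1],b[0]-a[0])).round(2)
    print(" yaw",ang(A,C),ang(B,D),ang(B,A)-90,ang(D,C)-90,"o",o.round(1),"f",f.round(1))
l1,l2=q(340,158,66),q(222,350,66);print("ledges",l1.round(1),l2.round(1),np.linalg.norm(l1-l2))
print("switch top",q(522,448,84).round(1))
```

```text
48 50 W 112.0 112.8 L 209.1 210.4
 yaw -15.42 -15.64 -15.980000000000004 -15.36 o [419.  298.7  48. ] f [621.1 242.6  50. ]
48 48 W 112.0 113.3 L 210.0 211.2
 yaw -15.41 -15.75 -15.980000000000004 -15.36 o [419.  298.7  48. ] f [621.8 242.1  48. ]
52 52 W 111.2 112.4 L 208.3 209.5
 yaw -15.41 -15.75 -15.980000000000004 -15.36 o [419.1 299.1  52. ] f [620.3 243.   52. ]
ledges [502.  322.7  66. ] [477.  234.7  66. ] 91.42496061347572
switch top [605.7 229.9  84. ]
```

Request:
move_arm:
  dp:
    - [0, 0, 10]
    - [0, 0, 25]
    - [0, 0, 30]
    - [0, 0, 35]
    - [-2, 10, 30]
    - [-9, 24, 0]
    - [-9, 24, 0]
    - [-9, 24, 0]
    - [-9, 24, 0]
    - [-9, 24, 0]
  rotation:
    - [0, 0, 0]
    - [0, 0, 0]
    - [0, 0, 0.1]
    - [0, 0, 0.17]
    - [0, 0, 0.17]
    - [0, 0, 0.17]
    - [0, 0, 0.17]
    - [0, 0, 0.17]
    - [0, 0, 0.17]
    - [0, 0, 0.17]
  hand: [0.05, 0.05, 0.05, 0.05, 0.05, 0.05, 0.05, 0.05, 0.05, 0.05]

```text
clock: 18.77
eef_pos: [523.1, 41.7, 144.1]
eef_rot: [3.14, -0.0, 2.873]
wrist_force: [1.1, 0.8, -1.3]
finger_gap: 11.7
finger_force: 45.0
```

Request:
move_arm:
  dp:
    - [-9, 24, 0]
    - [-9, 24, 0]
    - [-9, 24, 0]
    - [-9, 24, 0]
    - [-9, 24, 0]
    - [-9, 24, 0]
    - [-9, 24, 0]
    - [-9, 24, 0]
    - [-9, 24, 0]
    - [0, 0, 0]
  rotation:
    - [0, 0, 0.17]
    - [0, 0, 0.17]
    - [0, 0, 0.17]
    - [0, 0, 0.17]
    - [0, 0, 0.17]
    - [0, 0, 0.17]
    - [0, 0, 0.17]
    - [0, 0, 0.17]
    - [0, 0, 0.17]
    - [0, 0, 0]
  hand: [0.05, 0.05, 0.05, 0.05, 0.05, 0.05, 0.05, 0.05, 0.05, 0.05]

```text
clock: 20.02
eef_pos: [442.0, 257.9, 144.0]
eef_rot: [3.14, -0.0, -1.884]
wrist_force: [-0.0, -0.6, -0.8]
finger_gap: 11.3
finger_force: 45.0
```

```bash
cat > bx.py <<'E'
import sys
from h import *
O=np.array([536.5,266.0]);th=np.radians(-15.55);u=np.array([np.cos(th),np.sin(th)]);v=np.array([-u[1],u[0]])
p,r,s=pose();R=Ro.from_euler('xyz',r).as_matrix();b=p[:2]-O
print("p",p.round(1),"TCP in box x,y",(b@u).round(1),(b@v).round(1),"z",R[:,2].round(3),"yaw err(rad) y vs -u",np.round(th+np.pi-np.arctan2(R[1,1],R[0,1]),3),"j",s["joints"].round(2),"F",s["wrist_force"].round(1),"Fbox",(s["wrist_force"][:2]@u).round(1),(s["wrist_force"][:2]@v).round(1),s["finger_gap"],s["finger_force"],s["clock"])
if len(sys.argv)>1:
    X=np.array(list(map(float,sys.argv[1:3])));print("d to",X,((O+X[0]*u+X[1]*v)-p[:2]).round(1))
E
python3 bx.py -116 0
```

```text
p [442.  257.9 144. ] TCP in box x,y -88.8 -33.2 z [-0.001  0.    -1.   ] yaw err(rad) y vs -u 0.042 j [ 0.46  0.28  1.7   0.    1.16 -2.37] F [-0.  -0.6 -0.8] Fbox 0.2 -0.6 11.298174808026259 44.99756991863251 20.025
d to [-116.    0.] [-17.3  39.2]
```

Request:
move_arm:
  dp:
    - [-9, 20, 0]
    - [-8.3, 19.2, -10]
    - [0, 0, -20]
    - [0, 0, -14]
    - [0, 0, 0]
  rotation:
    - [0, 0, 0.021]
    - [0, 0, 0.021]
    - [0, 0, 0]
    - [0, 0, 0]
    - [0, 0, 0]
  hand: [0.05, 0.05, 0.05, 0.05, 0.05]

```text
clock: 20.65
eef_pos: [425.2, 295.4, 98.9]
eef_rot: [3.139, -0.002, -1.846]
wrist_force: [1.2, -0.3, -1.5]
finger_gap: 11.8
finger_force: 45.0
```

```bash
python3 bx.py -116 0
python3 - <<'E'
from h import *
c=snap("wrist","pics/w5.png");d=load("pics/w5.npz")
t=snap("top","pics/t5.png");s=snap("side","pics/s5.png")
e=load("pics/t5.npz");f=load("pics/s5.npz")
cr=lambda im,d,W,H,k:(lambda u,v:cv2.resize(im[int(v-H/2):int(v+H/2),int(u-W/2):int(u+W/2)],(k*W,k*H),interpolation=cv2.INTER_CUBIC))(*proj(d,(500,280,60)))
a=cv2.imread("pics/w5.png");b=cv2.resize(a,(512,320))
s=cr(cv2.imread("pics/s5.png"),f,80,70,5)
W=np.zeros((600,800,3),np.uint8);W[:400,:640]=a;
q=cv2.resize(s,(228,200));W[400:,:228]=q;q=cr(cv2.imread("pics/t5.png"),e,80,70,5);W[400:,230:458]=cv2.resize(q,(228,200))
cv2.imwrite("pics/m5.png",W)
E
```

```text
p [425.2 295.4  98.9] TCP in box x,y -115.1 -1.5 z [-0.003 -0.001 -1.   ] yaw err(rad) y vs -u 0.004 j [ 0.54  0.35  1.72  0.    1.07 -2.33] F [ 1.2 -0.3 -1.5] Fbox 1.2 -0.0 11.753136680513578 44.99834597110748 20.65
d to [-116.    0.] [-0.4  1.7]
```

View pics/m5.png

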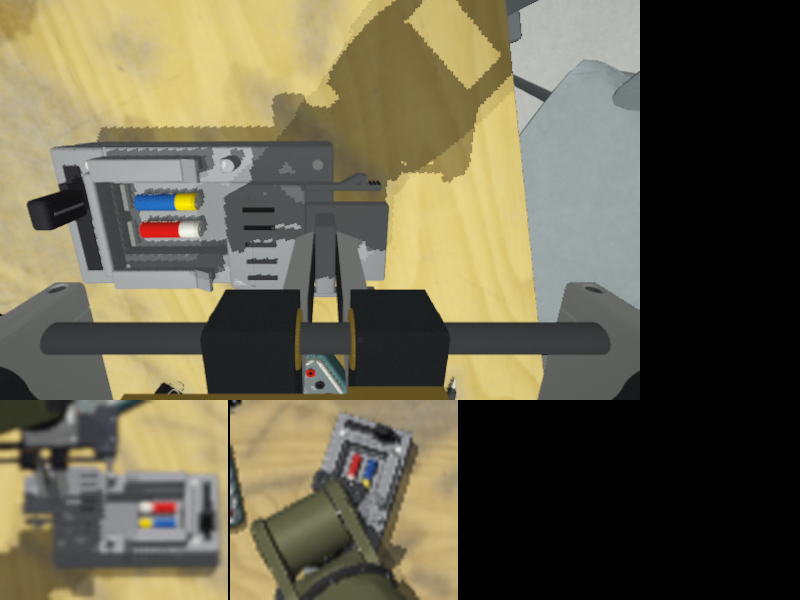

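The mosaic shows the cover held level over the box's open end. Its nose faces the bay, between the -y ledge at (230,163) and the +y ledge near (211,283). I check the predicted box points against this view.

Run:
```python
from h import *
exec(open("bx.py").read())
d=load("pics/w5.npz")
for n,B,z,px in(("open -y corner",(-124,-58),48,(332,143)),("ledge -y",(-49,-46),66,(230,163)),("lip -y near inner",(-17,-35),66,(0,0)),("lip far inner -y",(47,-35),66,(0,0)),("far -y corner",(90,-58),50,(52,150)),("ledge +y",(-49,46),66,(211,283)),("cover lead -y corner",(0,0),0,(0,0))):
    X=O+B[0]*u+B[1]*v;print(n,np.round(proj(d,(*X,z))),px)
    if px[0]:
        Y=onz(d,*px,z)[:2]-O;print("   measured box",(Y@u).round(1),(Y@v).round(1))
# cover nose in hand: plate top z = p_z-13.9+10
z=p[2]-3.9
for px in((231,192),(231,285),(252,184),(306,184),(388,203)):
    Y=onz(d,*px,z)[:2]-p[:2];print(px,"rel TCP",(Y@u).round(1),(Y@v).round(1))
g=cv2.cvtColor(cv2.imread("pics/w5.png"),cv2.COLOR_BGR2GRAY)
for c in(270,300,325):print(c,[(r,int(g[r,c])) for r in range(136,152)])
```

```text
p [425.7 296.  100.3] TCP in box x,y -114.8 -0.8 z [-0.  0. -1.] yaw err(rad) y vs -u 0.003 j [ 0.54  0.35  1.72  0.    1.07 -2.33] F [-0.7 -0.3 -0.6] Fbox -0.6 -0.5 11.643819380927171 44.99836564064026 20.8
open -y corner [335. 147.] (332, 143)
   measured box -121.6 -61.2
ledge -y [229. 168.] (230, 163)
   measured box -50.0 -49.5
lip -y near inner [185. 184.] (0, 0)
lip far inner -y [ 95. 184.] (0, 0)
far -y corner [ 46. 149.] (52, 150)
   measured box 85.8 -57.3
ledge +y [240. 284.] (211, 283)
   measured box -26.5 45.0
cover lead -y corner [203. 204.] (0, 0)
(231, 192) rel TCP 56.4 -35.7
(231, 285) rel TCP 62.3 29.0
(252, 184) rel TCP 43.2 -40.6
(306, 184) rel TCP 10.2 -40.5
(388, 203) rel TCP -40.5 -28.1
270 [(136, 120), (137, 119), (138, 120), (139, 121), (140, 113), (141, 85), (142, 72), (143, 72), (144, 70), (145, 70), (146, 74), (147, 80), (148, 83), (149, 85), (150, 84), (151, 84)]
300 [(136, 93), (137, 94), (138, 95), (139, 96), (140, 92), (141, 77), (142, 69), (143, 71), (144, 69), (145, 71), (146, 76), (147, 82), (148, 86), (149, 86), (150, 87), (151, 86)]
325 [(136, 96), (137, 94), (138, 95), (139, 94), (140, 85), (141, 74), (142, 71), (143, 72), (144, 70), (145, 70), (146, 78), (147, 82), (148, 85), (149, 85), (150, 86), (151, 85)]
```

Request:
move_arm:
  dp:
    - [-0.8, 1.6, -8]
    - [0, 0, -12]
    - [0, 0, -10]
    - [0, 0, -5]
    - [0, 0, 0]
  rotation:
    - [0, 0, 0.003]
    - [0, 0, 0]
    - [0, 0, 0]
    - [0, 0, 0]
    - [0, 0, 0]
  hand: [0.05, 0.05, 0.05, 0.05, 0.05]

```text
clock: 21.42
eef_pos: [424.3, 297.7, 64.2]
eef_rot: [3.14, -0.001, -1.841]
wrist_force: [0.3, 0.3, -0.8]
finger_gap: 11.4
finger_force: 45.0
```

```bash
python3 bx.py -116 0.5
```

```text
p [424.3 297.7  64.2] TCP in box x,y -116.6 0.4 z [-0.002 -0.    -1.   ] yaw err(rad) y vs -u -0.001 j [ 0.54  0.4   1.75  0.    1.   -2.33] F [ 0.3  0.3 -0.8] Fbox 0.2 0.3 11.403009334892811 44.99823331832886 21.425
d to [-116.     0.5] [ 0.6 -0.1]
```

Request:
move_arm:
  dp:
    - [0, 0, -1]
    - [0, 0, -1]
    - [0, 0, 0]
  rotation:
    - [0, 0, 0]
    - [0, 0, 0]
    - [0, 0, 0]
  hand: [0.05, 0.05, 0.05]

```text
clock: 21.8
eef_pos: [424.5, 297.8, 62.7]
eef_rot: [3.14, -0.0, -1.841]
wrist_force: [0.6, -0.1, -1.2]
finger_gap: 11.7
finger_force: 45.0
```

Request:
move_arm:
  dp:
    - [0, 0, -0.7]
    - [0, 0, 0]
  rotation:
    - [0, 0, 0]
    - [0, 0, 0]
  hand: [0.05, 0.05]

```text
clock: 22.05
eef_pos: [424.5, 297.8, 61.9]
eef_rot: [3.14, -0.0, -1.841]
wrist_force: [-1.0, -1.1, -1.6]
finger_gap: 11.4
finger_force: 45.0
```

Request:
move_arm:
  dp:
    - [0, 0, -0.7]
    - [0, 0, 0]
  rotation:
    - [0, 0, 0]
    - [0, 0, 0]
  hand: [0.05, 0.05]

```text
clock: 22.3
eef_pos: [424.5, 297.8, 61.9]
eef_rot: [3.141, -0.0, -1.841]
wrist_force: [-3.0, -2.5, 8.9]
finger_gap: 12.1
finger_force: 45.0
```

Request:
move_arm:
  dp:
    - [4.8, -1.34, 0]
    - [9.6, -2.68, 0]
    - [9.6, -2.68, 0]
    - [9.6, -2.68, 0]
    - [0, 0, 0]
  rotation:
    - [0, 0, 0]
    - [0, 0, 0]
    - [0, 0, 0]
    - [0, 0, 0]
    - [0, 0, 0]
  hand: [0.05, 0.05, 0.05, 0.05, 0.05]

```text
clock: 22.92
eef_pos: [447.4, 287.9, 61.4]
eef_rot: [3.117, -0.013, -1.839]
wrist_force: [-78.4, -10.6, 58.6]
finger_gap: 12.1
finger_force: 45.8
```

```bash
python3 bx.py -17 0.5
```

```text
p [447.4 287.9  61.4] TCP in box x,y -91.7 -2.8 z [-0.027 -0.006 -1.   ] yaw err(rad) y vs -u -0.003 j [ 0.5   0.44  1.69  0.01  1.04 -2.38] F [-78.4 -10.6  58.6] Fbox -72.7 -31.2 12.090138092131184 45.81785004178528 22.925
d to [-17.    0.5] [ 72.8 -16.9]
```

Request:
move_arm:
  dp:
    - [-9.6, 2.68, 0]
    - [-9.6, 2.68, 0.5]
    - [-4.8, 1.34, 0.7]
    - [0, 0, 0]
  rotation:
    - [0, 0, 0]
    - [0, 0, 0]
    - [0, 0, 0]
    - [0, 0, 0]
  hand: [0.05, 0.05, 0.05, 0.05]

```text
clock: 23.42
eef_pos: [434.0, 295.3, 62.5]
eef_rot: [3.14, -0.0, -1.841]
wrist_force: [1.1, -0.5, -1.7]
finger_gap: 11.7
finger_force: 44.7
```

```bash
python3 bx.py -116 0
python3 - <<'E'
from h import *
exec(open("bx.py").read())
c=snap("wrist","pics/w6.png");d=load("pics/w6.npz")
im=cv2.imread("pics/w6.png");g=cv2.cvtColor(im,cv2.COLOR_BGR2GRAY)
# vertical profiles: box outer edge, ledge, cover edges
for c in(150,180,190,260,280,300): 
    q=np.diff(g[135:310,c].astype(int));print(c,[(135+i,int(x)) for i,x in enumerate(q) if abs(x)>14])
# box x coordinate of those columns at z=58
for cc in(150,190,260,300):
    Y=onz(d,cc,180,58)[:2]-O;print(cc,(Y@u).round(1),(Y@v).round(1))
Z=lambda px,z:(lambda Y:((Y@u).round(1),(Y@v).round(1)))(onz(d,*px,z)[:2]-O)
for r in (140,143,147,170,180,190,270,280,290):print(r,"z48",Z((260,r),48),"z58",Z((260,r),58),"z66",Z((180,r),66))
E
```

```text
p [434.  295.3  62.5] TCP in box x,y -106.6 0.7 z [-0.001  0.    -1.   ] yaw err(rad) y vs -u -0.002 j [ 0.53  0.41  1.73  0.    1.   -2.35] F [ 1.1 -0.5 -1.7] Fbox 1.2 -0.1 11.744360103325029 44.72873389720917 23.425
d to [-116.    0.] [-9.3  1.8]
p [434.  295.3  62.5] TCP in box x,y -106.6 0.7 z [-0.001  0.    -1.   ] yaw err(rad) y vs -u -0.002 j [ 0.53  0.41  1.73  0.    1.   -2.35] F [ 1.1 -0.5 -1.7] Fbox 1.2 -0.1 11.744360103325029 44.72873389720917 23.425
150 [(140, -25), (141, -32), (147, 23), (148, 41), (149, -15), (157, -16), (158, -22), (162, 18), (163, 43), (164, 31), (188, -15), (189, -32), (190, 30), (196, -38), (197, -25), (199, -17), (201, -22), (202, 26), (221, 68), (222, 15), (227, -38), (228, -25), (235, -18), (236, -17), (252, 54), (253, 29), (255, -35), (256, -16), (279, -17), (292, 26), (293, 16), (294, 44), (295, 16)]
180 [(141, -37), (142, -25), (147, 22), (148, 40), (149, 23), (150, 15), (151, -35), (152, -25), (158, -26), (159, -15), (161, 18), (163, 49), (164, 28), (196, -24), (197, -29), (204, 15), (227, -40), (228, -23), (233, 21), (236, 16), (252, -33), 
[... 1435 characters left out ...]
) z66 (np.float64(-23.0), np.float64(-48.6))
180 z48 (np.float64(-65.3), np.float64(-38.8)) z58 (np.float64(-67.5), np.float64(-41.0)) z66 (np.float64(-22.2), np.float64(-42.7))
190 z48 (np.float64(-64.9), np.float64(-32.1)) z58 (np.float64(-67.1), np.float64(-34.6)) z66 (np.float64(-21.4), np.float64(-36.6))
270 z48 (np.float64(-61.5), np.float64(26.3)) z58 (np.float64(-63.8), np.float64(20.7)) z66 (np.float64(-14.4), np.float64(16.3))
280 z48 (np.float64(-61.0), np.float64(34.3)) z58 (np.float64(-63.4), np.float64(28.3)) z66 (np.float64(-13.4), np.float64(23.5))
290 z48 (np.float64(-60.5), np.float64(42.4)) z58 (np.float64(-62.9), np.float64(36.0)) z66 (np.float64(-12.5), np.float64(30.9))
```

Request:
move_arm:
  dp:
    - [-0.5, -1.8, 0]
    - [3.85, -1.07, 0]
    - [3.85, -1.07, 0]
    - [3.85, -1.07, 0]
    - [0, 0, 0]
  rotation:
    - [0, 0, 0]
    - [0, 0, 0]
    - [0, 0, 0]
    - [0, 0, 0]
    - [0, 0, 0]
  hand: [0.05, 0.05, 0.05, 0.05, 0.05]

```text
clock: 24.1
eef_pos: [445.4, 289.9, 62.3]
eef_rot: [3.14, -0.0, -1.841]
wrist_force: [0.5, 0.5, -0.4]
finger_gap: 11.6
finger_force: 44.7
```

```bash
python3 bx.py -17 -1.2;python3 -c "
from h import *;print(pose()[2]['moment'])"
```

```text
p [445.4 289.9  62.3] TCP in box x,y -94.2 -1.4 z [-0.001 -0.    -1.   ] yaw err(rad) y vs -u -0.001 j [ 0.51  0.42  1.71  0.    1.01 -2.36] F [ 0.5  0.5 -0.4] Fbox 0.3 0.6 11.598761425438022 44.728885889053345 24.1
d to [-17.   -1.2] [ 74.4 -20.5]
[ 0.07993122  0.17179725 -0.03007351]
```

Free so far. I continue in small steps.

Request:
move_arm:
  dp:
    - [1.93, -0.54, 0]
    - [1.93, -0.54, 0]
    - [1.93, -0.54, 0]
    - [0, 0, 0]
  rotation:
    - [0, 0, 0]
    - [0, 0, 0]
    - [0, 0, 0]
    - [0, 0, 0]
  hand: [0.05, 0.05, 0.05, 0.05]

```text
clock: 24.6
eef_pos: [451.0, 288.4, 62.4]
eef_rot: [3.14, -0.0, -1.841]
wrist_force: [-0.0, 0.0, -0.6]
finger_gap: 11.7
finger_force: 44.7
```

```bash
python3 bx.py -17 -1.2
```

```text
p [451.  288.4  62.4] TCP in box x,y -88.4 -1.3 z [-0.001 -0.    -1.   ] yaw err(rad) y vs -u -0.001 j [ 0.5   0.43  1.7   0.    1.01 -2.37] F [-0.   0.  -0.6] Fbox -0.0 0.0 11.693397210148245 44.728884100914 24.6
d to [-17.   -1.2] [ 68.8 -19. ]
```

Request:
move_arm:
  dp:
    - [2.4, -0.67, 0]
    - [2.4, -0.67, 0]
    - [2.4, -0.67, 0]
    - [2.4, -0.67, 0]
    - [0, 0, 0]
  rotation:
    - [0, 0, 0]
    - [0, 0, 0]
    - [0, 0, 0]
    - [0, 0, 0]
    - [0, 0, 0]
  hand: [0.05, 0.05, 0.05, 0.05, 0.05]

```text
clock: 25.22
eef_pos: [460.6, 285.7, 62.3]
eef_rot: [3.14, -0.0, -1.841]
wrist_force: [0.3, 0.1, -1.5]
finger_gap: 11.6
finger_force: 44.7
```

Request:
move_arm:
  dp:
    - [2.4, -0.67, 0]
    - [2.4, -0.67, 0]
    - [2.4, -0.67, 0]
    - [0, 0, 0]
  rotation:
    - [0, 0, 0]
    - [0, 0, 0]
    - [0, 0, 0]
    - [0, 0, 0]
  hand: [0.05, 0.05, 0.05, 0.05]

```text
clock: 25.72
eef_pos: [467.9, 283.7, 62.4]
eef_rot: [3.14, -0.0, -1.841]
wrist_force: [-0.2, 0.2, -0.3]
finger_gap: 11.5
finger_force: 44.7
```

```bash
python3 bx.py -17 -1.2
```

```text
p [467.9 283.7  62.4] TCP in box x,y -70.9 -1.4 z [-0.001 -0.    -1.   ] yaw err(rad) y vs -u -0.001 j [ 0.48  0.46  1.67  0.    1.02 -2.39] F [-0.2  0.2 -0.3] Fbox -0.2 0.2 11.516519519568472 44.72889840602875 25.725
d to [-17.   -1.2] [ 51.9 -14.3]
```

Request:
move_arm:
  dp:
    - [2.9, -0.8, 0]
    - [2.9, -0.8, 0]
    - [2.9, -0.8, 0]
    - [2.9, -0.8, 0]
    - [0, 0, 0]
  rotation:
    - [0, 0, 0]
    - [0, 0, 0]
    - [0, 0, 0]
    - [0, 0, 0]
    - [0, 0, 0]
  hand: [0.05, 0.05, 0.05, 0.05, 0.05]

```text
clock: 26.35
eef_pos: [479.5, 280.4, 62.3]
eef_rot: [3.14, -0.0, -1.841]
wrist_force: [-0.6, 0.0, -1.0]
finger_gap: 11.6
finger_force: 44.7
```

Request:
move_arm:
  dp:
    - [2.9, -0.8, 0]
    - [2.9, -0.8, 0]
    - [2.9, -0.8, 0]
    - [2.9, -0.8, 0]
    - [0, 0, 0]
  rotation:
    - [0, 0, 0]
    - [0, 0, 0]
    - [0, 0, 0]
    - [0, 0, 0]
    - [0, 0, 0]
  hand: [0.05, 0.05, 0.05, 0.05, 0.05]

```text
clock: 26.98
eef_pos: [491.1, 277.2, 62.3]
eef_rot: [3.14, -0.0, -1.841]
wrist_force: [-0.1, -0.7, -1.5]
finger_gap: 11.7
finger_force: 44.7
```

```bash
python3 bx.py -17 -1.2
```

```text
p [491.1 277.2  62.3] TCP in box x,y -46.8 -1.3 z [-0.001 -0.    -1.   ] yaw err(rad) y vs -u -0.001 j [ 0.45  0.49  1.62  0.    1.04 -2.42] F [-0.1 -0.7 -1.5] Fbox 0.1 -0.7 11.684895747174693 44.72880184650421 26.975
d to [-17.   -1.2] [28.7 -7.8]
```

Request:
move_arm:
  dp:
    - [2.9, -0.8, 0]
    - [2.9, -0.8, 0]
    - [2.9, -0.8, 0]
    - [2.9, -0.8, 0]
    - [0, 0, 0]
  rotation:
    - [0, 0, 0]
    - [0, 0, 0]
    - [0, 0, 0]
    - [0, 0, 0]
    - [0, 0, 0]
  hand: [0.05, 0.05, 0.05, 0.05, 0.05]
  newtons: 55

```text
clock: 27.6
eef_pos: [502.6, 274.1, 62.3]
eef_rot: [3.14, -0.0, -1.841]
wrist_force: [-0.5, -0.4, -0.6]
finger_gap: 11.3
finger_force: 54.7
```

```bash
python3 bx.py -17 -1.2
```

```text
p [502.6 274.1  62.3] TCP in box x,y -34.8 -1.3 z [-0.001 -0.    -1.   ] yaw err(rad) y vs -u -0.001 j [ 0.43  0.5   1.59  0.    1.05 -2.44] F [-0.5 -0.4 -0.6] Fbox -0.4 -0.6 11.296385254588381 54.73060190677643 27.6
d to [-17.   -1.2] [17.2 -4.7]
```

Request:
move_arm:
  dp:
    - [2.4, -0.67, 0]
    - [2.4, -0.67, 0]
    - [2.4, -0.67, 0]
    - [0, 0, 0]
  rotation:
    - [0, 0, 0]
    - [0, 0, 0]
    - [0, 0, 0]
    - [0, 0, 0]
  hand: [0.05, 0.05, 0.05, 0.05]

```text
clock: 28.1
eef_pos: [509.9, 272.1, 62.3]
eef_rot: [3.141, -0.0, -1.841]
wrist_force: [-2.1, 1.0, -1.3]
finger_gap: 11.6
finger_force: 54.7
```

```bash
python3 bx.py -17 -1.2
```

```text
p [509.9 272.1  62.3] TCP in box x,y -27.3 -1.3 z [-0.001 -0.    -1.   ] yaw err(rad) y vs -u -0.001 j [ 0.43  0.51  1.58  0.    1.05 -2.45] F [-2.1  1.  -1.3] Fbox -2.3 0.4 11.621056964181099 54.70023214817047 28.1
d to [-17.   -1.2] [ 9.9 -2.7]
```

Request:
move_arm:
  dp:
    - [1.93, -0.54, 0]
    - [1.93, -0.54, 0]
    - [0, 0, 0]
  rotation:
    - [0, 0, 0]
    - [0, 0, 0]
    - [0, 0, 0]
  hand: [0.05, 0.05, 0.05]

```text
clock: 28.48
eef_pos: [514.0, 270.9, 62.5]
eef_rot: [3.141, -0.0, -1.841]
wrist_force: [-0.1, 0.6, -0.7]
finger_gap: 11.6
finger_force: 54.7
```

Request:
move_arm:
  dp:
    - [1.93, -0.54, 0]
    - [1.93, -0.54, 0]
    - [0, 0, 0]
  rotation:
    - [0, 0, 0]
    - [0, 0, 0]
    - [0, 0, 0]
  hand: [0.05, 0.05, 0.05]

```text
clock: 28.85
eef_pos: [517.8, 269.9, 62.4]
eef_rot: [3.141, -0.0, -1.841]
wrist_force: [0.9, -0.8, -1.4]
finger_gap: 11.7
finger_force: 54.7
```

```bash
python3 bx.py -17 -1.2
python3 - <<'E'
from h import *
exec(open("bx.py").read())
c=snap("wrist","pics/w7.png")
g=cv2.cvtColor(cv2.imread("pics/w7.png"),cv2.COLOR_BGR2GRAY)
d=load("pics/w7.npz")
for n,B,z in(("ledge-y",(-49,-46),66),("barb -y c-30",(-35,-42),58),("cover rear edge -y",(-62,-27),58),("endstop near",(47.5,-20),65),("nose",(42,-20),58),("slots",(0,0),58)):
    print(n,np.round(proj(d,(*(O+B[0]*u+B[1]*v),z))))
E
```

```text
p [517.8 269.9  62.4] TCP in box x,y -19.1 -1.3 z [-0.001  0.    -1.   ] yaw err(rad) y vs -u -0.001 j [ 0.42  0.53  1.56  0.    1.06 -2.45] F [ 0.9 -0.8 -1.4] Fbox 1.0 -0.5 11.664901287893535 54.718923568725586 28.85
d to [-17.   -1.2] [ 2.  -0.5]
p [517.8 269.9  62.4] TCP in box x,y -19.1 -1.3 z [-0.001  0.    -1.   ] yaw err(rad) y vs -u -0.001 j [ 0.42  0.53  1.56  0.    1.06 -2.45] F [ 0.9 -0.8 -1.4] Fbox 1.0 -0.5 11.664901287893535 54.718923568725586 28.85
ledge-y [375. 178.]
barb -y c-30 [349. 182.]
cover rear edge -y [392. 205.]
endstop near [215. 219.]
nose [228. 215.]
slots [294. 244.]
```

Run:
```python
from h import *
G={k:cv2.cvtColor(cv2.imread(f"pics/{k}.png"),cv2.COLOR_BGR2GRAY) for k in("w5","w6","w7")}
for n,(x,y,w,h) in dict(slots=(240,203,36,50),slot1=(240,203,36,14),slot3=(240,238,34,14),rear=(345,195,50,20),tab=(335,170,50,24),ribtop=(310,205,30,25),rearcorner=(375,195,25,25)).items():
    T=G["w5"][y:y+h,x:x+w]
    for k in("w6","w7"):
        S=G[k][y-20:y+h+20,x-25:x+w+25];r=cv2.matchTemplate(S,T,cv2.TM_CCOEFF_NORMED);_,m,_,l=cv2.minMaxLoc(r);print(n,k,"shift",l[0]-25,l[1]-20,round(m,2))
g=G["w7"]
for r in range(160,216,4): print(r,g[r,330:400:3].tolist())
```

```text
slots w6 shift 0 1 0.94
slots w7 shift -1 1 0.95
slot1 w6 shift -1 0 0.95
slot1 w7 shift -1 0 0.95
slot3 w6 shift 1 1 0.91
slot3 w7 shift -1 1 0.91
rear w6 shift 0 16 0.88
rear w7 shift -1 20 0.64
tab w6 shift -1 -1 0.83
tab w7 shift -2 5 0.64
ribtop w6 shift 0 0 0.96
ribtop w7 shift 0 0 0.95
rearcorner w6 shift 0 8 0.93
rearcorner w7 shift -1 20 0.67
160 [87, 86, 85, 87, 86, 87, 85, 85, 86, 85, 86, 87, 87, 87, 86, 86, 86, 86, 86, 85, 85, 85, 86, 85]
164 [73, 87, 85, 86, 85, 85, 86, 85, 85, 86, 81, 73, 73, 72, 73, 85, 85, 85, 86, 84, 85, 85, 86, 86]
168 [83, 81, 80, 81, 85, 85, 86, 85, 85, 85, 80, 68, 87, 86, 89, 84, 84, 84, 83, 84, 85, 85, 85, 84]
172 [84, 83, 84, 81, 86, 85, 85, 85, 85, 85, 78, 67, 88, 87, 87, 87, 87, 84, 85, 85, 84, 85, 85, 85]
176 [84, 84, 84, 79, 85, 85, 85, 86, 85, 77, 79, 68, 87, 86, 87, 86, 86, 85, 87, 84, 85, 84, 84, 84]
180 [84, 83, 84, 82, 85, 85, 78, 72, 73, 84, 82, 70, 85, 85, 86, 85, 84, 84, 84, 86, 83, 84, 84, 85]
184 [83, 83, 84, 76, 73, 75, 83, 86, 85, 87, 85, 87, 84, 84, 85, 84, 86, 86, 85, 84, 84, 85, 85, 84]
188 [84, 84, 83, 82, 87, 85, 86, 86, 81, 73, 83, 87, 76, 22, 28, 45, 57, 86, 84, 85, 86, 85, 86, 85]
192 [83, 83, 83, 79, 85, 85, 85, 86, 87, 86, 86, 87, 87, 88, 87, 88, 87, 82, 81, 82, 82, 82, 83, 82]
196 [85, 85, 84, 85, 85, 86, 84, 84, 85, 85, 83, 84, 83, 85, 79, 81, 81, 84, 84, 86, 86, 85, 85, 84]
200 [83, 83, 84, 82, 83, 82, 81, 80, 81, 80, 81, 80, 79, 79, 78, 80, 79, 79, 78, 85, 85, 84, 85, 85]
204 [77, 77, 79, 78, 79, 78, 80, 81, 80, 79, 81, 81, 81, 82, 82, 81, 81, 83, 82, 80, 84, 85, 85, 84]
208 [86, 85, 85, 85, 86, 86, 85, 85, 85, 87, 85, 86, 85, 85, 86, 84, 85, 84, 85, 85, 85, 85, 84, 84]
212 [79, 85, 87, 85, 85, 84, 85, 86, 85, 85, 85, 85, 85, 85, 85, 85, 85, 86, 86, 83, 85, 84, 85, 85]
```

Request:
move_arm:
  dp:
    - [0.96, -0.27, 0]
    - [0.96, -0.27, 0]
    - [0, 0, 0]
  rotation:
    - [0, 0, 0]
    - [0, 0, 0]
    - [0, 0, 0]
  hand: [0.05, 0.05, 0.05]

```text
clock: 29.28
eef_pos: [519.4, 269.4, 62.4]
eef_rot: [3.14, -0.0, -1.841]
wrist_force: [-0.0, -0.5, -1.3]
finger_gap: 11.6
finger_force: 54.7
```

```bash
python3 bx.py
```

```text
p [519.4 269.4  62.4] TCP in box x,y -17.4 -1.3 z [-0.001 -0.    -1.   ] yaw err(rad) y vs -u -0.001 j [ 0.42  0.53  1.55  0.    1.06 -2.46] F [-0.  -0.5 -1.3] Fbox 0.1 -0.5 11.565920173248939 54.72720980644226 29.275
```

Request:
move_arm:
  dp:
    - [0.96, -0.27, 0]
    - [0.96, -0.27, 0]
    - [0, 0, 0]
  rotation:
    - [0, 0, 0]
    - [0, 0, 0]
    - [0, 0, 0]
  hand: [0.05, 0.05, 0.05]

```text
clock: 29.65
eef_pos: [521.5, 268.9, 62.4]
eef_rot: [3.141, -0.0, -1.841]
wrist_force: [-0.3, 0.1, -0.6]
finger_gap: 11.6
finger_force: 54.7
```

```bash
python3 bx.py
```

```text
p [521.5 268.9  62.4] TCP in box x,y -15.2 -1.2 z [-0.001  0.    -1.   ] yaw err(rad) y vs -u -0.001 j [ 0.41  0.53  1.55  0.    1.06 -2.46] F [-0.3  0.1 -0.6] Fbox -0.3 0.0 11.628230201781717 54.73156213760376 29.65
```

Request:
move_arm:
  dp:
    - [0.96, -0.27, 0]
    - [0.96, -0.27, 0]
    - [0, 0, 0]
  rotation:
    - [0, 0, 0]
    - [0, 0, 0]
    - [0, 0, 0]
  hand: [0.05, 0.05, 0.05]

```text
clock: 30.02
eef_pos: [521.9, 269.1, 62.4]
eef_rot: [3.138, -0.0, -1.841]
wrist_force: [-9.1, 4.7, 3.6]
finger_gap: 11.3
finger_force: 54.9
```

```bash
python3 bx.py
python3 - <<'E'
from h import *
c=snap("wrist","pics/w8.png");g=cv2.cvtColor(cv2.imread("pics/w8.png"),cv2.COLOR_BGR2GRAY)
print("tab/ledge -y, cols 330..398 step 2")
for r in range(160,212,3): print(r,' '.join(f"{v:3d}" for v in g[r,330:400:2]))
print("nose/stop cols 190..250 step 2")
for r in range(190,286,12): print(r,' '.join(f"{v:3d}" for v in g[r,186:252:2]))
E
```

```text
p [521.9 269.1  62.4] TCP in box x,y -14.9 -0.9 z [-0.004  0.001 -1.   ] yaw err(rad) y vs -u -0.001 j [ 0.41  0.53  1.54  0.    1.07 -2.46] F [-9.1  4.7  3.6] Fbox -10.0 2.1 11.294555838731808 54.86207127571106 30.025
tab/ledge -y, cols 330..398 step 2
160  86  87  87  86  85  87  86  86  86  85  86  87  86  86  87  86  87  87  86  87  87  86  85  87  85  86  86  85  85  85  85  85  85  85  85
163  73  71  73  73  84  85  85  86  86  85  85  86  86  85  86  85  87  85  85  72  71  73  73  73  73  81  85  85  84  84  85  84  85  86  85
166  80  79  77  78  76  78  79  81  84  85  85  85  85  83  85  85  86  85  85  69  70  77  79  79  78  78  75  84  85  85  86  84  85  85  84
169  83  84  83  83  83  84  83  83  78  86  86  86  84  85  85  85  84  85  83  68  67  82  88  87  88  89  88  86  79  85  85  84  85  84  85
172  83  84  84  83  83  82  84  83  79  85  85  84  83  75  78  78  77  79  83  68  67  83  88  89  88  87  86  86  86  83  85  84  84  84  85
175  84  84  84  85  84  85  83  82  79  85  77  74  73  82  85  82  83  84  82  69  68  85  87  86  86  87  86  86  86  86  8
[... 2164 characters left out ...]
  84  85  85  85  84
226  36  21  22  22  21  35  63  64  43  72 108 155 153 160 166 169 151 107  68  95 119  85  84  85  85  84  85  85  84  37  36  35  31
238  24  53  60  60  63  61  50 160 161 161 160 161 145 156 162 167 166 136  80  68  78  86  84  84  85  84  86  84  85  84  84  85  84
250  59  59  60  59  60  61  60  87 159 159 159 160 161 152 159 164 165 157 118  72  69 147 166  84  84  85  84  85  86 138 165 168 168
262  58  58  57  57  58  59  58  59 138 158 159 159 159 155 153 160 163 165 144  96  69  84 163 164 165 165 165 166 166 166 118  64  66
274 105  55  56  55  56  56  57  57  58 144 159 158 159 159 147 156 161 162 159 128  77  68 138 163 164 164 165 164 164 164 163 163 137
```

Request:
move_arm:
  dp:
    - [0.96, -0.27, 0]
    - [0.7, -0.2, 0]
    - [0, 0, 0]
  rotation:
    - [0, 0, 0]
    - [0, 0, 0]
    - [0, 0, 0]
  hand: [0.05, 0.05, 0.05]

```text
clock: 30.45
eef_pos: [522.1, 269.2, 62.0]
eef_rot: [3.134, -0.001, -1.841]
wrist_force: [-20.3, 7.9, 6.3]
finger_gap: 11.4
finger_force: 55.0
```

```bash
python3 bx.py
python3 - <<'E'
from h import *
exec(open("bx.py").read())
d=load("pics/w8.npz")
for n,px,z in(("barb outer front",(356,172),56),("barb outer rear",(366,172),56),("ledge left edge",(369,175),66),("tab outer",(350,180),58),("cover rear corner",(388,203),58),("lip -y near",(347,175),66),("plate -y edge row193?",(340,193),58),("stop edge",(222,226),65),("nose?",(226,250),58)):
    Y=onz(d,*px,z)[:2]-O;print(n,(Y@u).round(1),(Y@v).round(1))
E
```

```text
p [522.1 269.2  62. ] TCP in box x,y -14.7 -0.8 z [-0.007  0.001 -1.   ] yaw err(rad) y vs -u -0.002 j [ 0.41  0.54  1.54  0.    1.07 -2.46] F [-20.3   7.9   6.3] Fbox -21.7 2.2 11.444961929970754 54.958171248435974 30.45
p [522.1 269.2  62. ] TCP in box x,y -14.7 -0.8 z [-0.007  0.001 -1.   ] yaw err(rad) y vs -u -0.002 j [ 0.41  0.54  1.54  0.    1.07 -2.46] F [-20.3   7.9   6.3] Fbox -21.7 2.2 11.444961929970754 54.958171248435974 30.45
barb outer front -34.8 -47.2
barb outer rear -41.0 -47.2
ledge left edge -41.4 -47.3
tab outer -31.1 -42.6
cover rear corner -55.3 -27.8
lip -y near -28.5 -47.3
plate -y edge row193? -25.1 -34.3
stop edge 47.8 -15.2
nose? 49.2 4.3
```

Rigid stop: +11 N moved it only 0.2 mm. The -y barb lies 46 mm out, right behind its ledge. I ease off, let go and lift. I then turn half round so the camera also sees the +y tab.

Request:
move_arm:
  dp:
    - [-1.5, 0.4, 0]
    - [-1, 0.27, 0]
    - [0, 0, 0]
    - [0, 0, 0]
    - [0, 0, 0]
    - [0, 0, 10]
    - [0, 0, 20]
    - [0, 0, 35]
    - [0, 0, 40]
    - [0, 0, 0]
  rotation:
    - [0, 0, 0]
    - [0, 0, 0]
    - [0, 0, 0]
    - [0, 0, 0]
    - [0, 0, 0]
    - [0, 0, 0]
    - [0, 0, 0]
    - [0, 0, 0]
    - [0, 0, -0.1]
    - [0, 0, -0.17]
  hand: [0.05, 0.05, 0.4, 0.4, 0.4, 0.4, 0.4, 0.4, 0.4, 0.4]

```text
clock: 31.7
eef_pos: [523.6, 269.1, 171.6]
eef_rot: [-3.139, 0.005, -2.115]
wrist_force: [-0.2, 0.2, 0.1]
finger_gap: 37.3
finger_force: 0.0
```

Request:
move_arm:
  dp:
    - [3, -1, 5]
    - [3, -1, 5]
    - [3, -1, 5]
    - [3, -1, 5]
    - [3, -1, 5]
    - [3, -1, 5]
    - [3, -1, 5]
    - [3, -1, 5]
    - [3, -1, 0]
    - [3, -1, 0]
  rotation:
    - [0, 0, -0.18]
    - [0, 0, -0.18]
    - [0, 0, -0.18]
    - [0, 0, -0.18]
    - [0, 0, -0.18]
    - [0, 0, -0.18]
    - [0, 0, -0.18]
    - [0, 0, -0.18]
    - [0, 0, -0.18]
    - [0, 0, -0.18]
  hand: [0.4, 0.4, 0.4, 0.4, 0.4, 0.4, 0.4, 0.4, 0.4, 0.4]

```text
clock: 32.95
eef_pos: [552.5, 258.5, 208.3]
eef_rot: [3.14, 0.0, 2.366]
wrist_force: [-0.5, -0.2, 0.0]
finger_gap: 37.4
finger_force: 0.0
```

Request:
move_arm:
  dp:
    - [0, 0, 0]
    - [0, 0, 0]
    - [0, 0, 0]
    - [0, 0, 0]
    - [0, 0, 0]
    - [0, 0, 0]
    - [0, 0, 0]
  rotation:
    - [0, 0, -0.18]
    - [0, 0, -0.18]
    - [0, 0, -0.18]
    - [0, 0, -0.18]
    - [0, 0, -0.18]
    - [0, 0, -0.17]
    - [0, 0, 0]
  hand: [0.4, 0.4, 0.4, 0.4, 0.4, 0.4, 0.4]

```text
clock: 33.83
eef_pos: [552.4, 258.6, 208.1]
eef_rot: [3.14, -0.001, 1.303]
wrist_force: [0.1, 0.5, 0.3]
finger_gap: 37.8
finger_force: 0.0
```

```bash
python3 bx.py 77 -27
python3 - <<'E'
from h import *
exec(open("bx.py").read().replace("536.5,266.0","538.5,264.5"))
c=snap("wrist","pics/w9.png");d=load("pics/w9.npz");g=cv2.cvtColor(cv2.imread("pics/w9.png"),cv2.COLOR_BGR2GRAY)
P=lambda B,z:np.round(proj(d,(*(O+B[0]*u+B[1]*v),z)))
for n,B,z in(("ledge+",(-49,46),66),("ledge-",(-49,-46),66),("barb+",(-35,43),56),("barb-",(-35,-43),56),("sw0",(75,-27),84),("sw1",(75,27),84),("rib",(-17,0),82)):print(n,P(B,z))
# rectify the -60..0 x +-60 area at z=58 : print edges
for s in(1,-1):
    print("side",s,"rows y=36..52, cols x=-60..-16 step 2")
    for y in range(37,53,1):
        print(y,' '.join(f"{int(cv2.getRectSubPix(g,(1,1),tuple(map(float,proj(d,(*(O+x*u+s*y*v),57)))))[0,0]):3d}" for x in range(-60,-14,2)))
E
```

```text
p [552.4 258.6 208.1] TCP in box x,y 17.3 -2.9 z [ 0.002  0.    -1.   ] yaw err(rad) y vs -u 3.138 j [ 0.38  0.43  1.34 -0.    1.37  0.65] F [0.1 0.5 0.3] Fbox 0.0 0.5 37.797926979432475 0.0 33.825
d to [ 77. -27.] [ 51.  -39.2]
p [552.4 258.6 208.1] TCP in box x,y 15.0 -2.0 z [ 0.002  0.    -1.   ] yaw err(rad) y vs -u 3.138 j [ 0.38  0.43  1.34 -0.    1.37  0.65] F [0.1 0.5 0.3] Fbox 0.0 0.5 37.797926979432475 0.0 33.825
ledge+ [264. 145.]
ledge- [268. 228.]
barb+ [279. 147.]
barb- [282. 222.]
sw0 [382. 218.]
sw1 [385. 167.]
rib [295. 192.]
side 1 rows y=36..52, cols x=-60..-16 step 2
37 154 155 154 153 153 151 152 137 131 131 130 130 129 129  89 125 127 128 128 127 138 129 149
38 155 154 148 140 149 141 154 136 136 136 135 135 136 135  70 125 128 128 127 128 138 143 156
39 156 156 137 109 128  93 137 123 131 136 126 127 136 140  78 125 128 128 127 128 140 145 157
40 156 156 132  97  92  98  85  64 116 128  83  97 131 133  86 125 128 128 128 129 142 145 157
41 156 156 115 122 141 152 129  70 119 129 101 124 133 133  90 124 130 128 131 132 143 146 158
42 156 156 125 145 153 166 138 
[... 1879 characters left out ...]
 71 115 121 119  92 107 117  91  82
46  69  70  67  67  68  69  67  56  58  70  70  69  69  70  65 102  98  91  73  83  89  73  69
47  69  68  67  70  70  71  69  57  59  70  70  69  69  70  66  81  77  71  69  70  70  69  69
48  69  69  69  70  70  70  70  57  63  69  69  69  70  69  67  71  70  69  68  68  69  69  69
49  69  69  69  70  69  70  70  57  65  69  69  69  69  69  67  68  68  68  68  68  69  68  69
50  69  69  68  70  69  70  69  59  67  70  69  70  70  82  68  68  68  68  68  68  70  68  69
51  69  69  68  70  69  70  69  60  68  69  69  70  74 113  73  67  68  68  69  68  69  69  70
52  70  69  69  70  70  69  70  62  69  70  70  70  82 125  73  67  68  70  69  67  68  69  70
```

Both barbs are out in the wall gaps right behind the ledges, reaching about 45 mm on each side, so the cover is home. Next I locate the switch grip.

Run:
```python
from h import *
exec(open("bx.py").read().replace("536.5,266.0","538.5,264.5"))
d=load("pics/w9.npz");g=cv2.cvtColor(cv2.imread("pics/w9.png"),cv2.COLOR_BGR2GRAY)
for r in range(150,245,4): print(r,' '.join(f"{v:3d}" for v in g[r,350:424:3]))
for px in((382,218),(400,225)):
    Y=onz(d,*px,84)[:2]-O;print(px,(Y@u).round(1),(Y@v).round(1))
```

```text
p [552.4 258.5 207.9] TCP in box x,y 15.0 -2.0 z [ 0.002  0.    -1.   ] yaw err(rad) y vs -u 3.135 j [ 0.38  0.43  1.34 -0.    1.37  0.64] F [-0.5 -0.1  0.3] Fbox -0.4 -0.3 37.37613936801538 0.0 33.875
150 138 138 132 102 116 151 142 140  59  45  44  44 140 158 139 145 147 146 149 144 140 140 141 146 161
154 135 136 131 136 126 139 139 139  64  43  43  42 139 141 133 153 147 148 150 145 142 138 142 145 164
158 142 103 100 135 123 138 139 138  43  42  44  43 139 140 129 147 148 148 147 146 144 143 143 145 165
162 160 133  80 136 118 139 138 138  44  42  42  42 139 136 129 136 146 145 145 145 143 141 140 144 162
166 137 113 108 134 118 137 137 138  42  41  41  50 138 133 138 138 143 143 142 144 145 140 140 143 163
170 135 120 112 136 110 137 137 138  40  40  39  80 137 130 139 138 142 143 142 139 142 141 142 144 164
174 136  97 115 136 120 137 137 137  41  41  41  99 137 128 139 139 142 147 147 147 145 142 140 145 165
178 135 113 121 135 129 135 137 137  40  40  40 115 136 124 143 136 143 143 146 145 146 144 141 151 157
182 134  99 123 135 131 136 135 136  39  41  40 118 137 123 139 14
[... 941 characters left out ...]
 166 162 162 158 164 167 169 164
222  96  96 119 126 180 180 130 135 135 136 136 150 141 158 155 160 160 159 160 159 159 164 165 162 161
226  77  71 128 129 144 149 149 150 149 149 149 150 143 151 149 161 165 165 164 163 161 158 163 163 165
230  69  70 122 143 143 144 144 143 144 144 144 145 141 155 155 158 164 168 167 158 158 158 160 166 167
234 176 168  86 121 119 132 164 169 156 161 166 164 159 158 157 156 158 161 163 164 160 158 156 158 163
238 185 184  18  95 121 120 120 120 119 157 163 167 163 160 154 154 161 158 163 166 162 162 160 162 165
242 184 183  20  57  95 103 120 121 121 129 170 171 165 158 154 152 157 156 162 164 159 161 162 163 162
(382, 218) 74.5 -27.5
(400, 225) 94.1 -35.3
```

Run:
```python
from h import *
exec(open("bx.py").read().replace("536.5,266.0","538.5,264.5"))
d=load("pics/w9.npz");g=cv2.cvtColor(cv2.imread("pics/w9.png"),cv2.COLOR_BGR2GRAY)
for px,z in(((375,206),84),((388,206),84),((381,196),84),((381,217),84),((379,220),50),((379,214),66)):
    Y=onz(d,*px,z)[:2]-O;print(px,z,(Y@u).round(1),(Y@v).round(1))
print("slot col 378 upward",[(r,int(g[r,378])) for r in range(110,152,3)])
for r in(198,202,206,210,214):print(r,g[r,362:392].tolist())
```

```text
p [552.4 258.5 207.9] TCP in box x,y 15.0 -2.0 z [ 0.002  0.    -1.   ] yaw err(rad) y vs -u 3.135 j [ 0.38  0.43  1.34 -0.    1.37  0.64] F [-0.5 -0.1  0.3] Fbox -0.4 -0.3 37.37613936801538 0.0 33.875
(375, 206) 84 66.5 -14.3
(388, 206) 84 80.1 -14.2
(381, 196) 84 72.2 -3.5
(381, 217) 84 73.4 -26.4
(379, 220) 50 78.0 -42.0
(379, 214) 66 74.6 -29.2
slot col 378 upward [(110, 176), (113, 171), (116, 165), (119, 164), (122, 161), (125, 168), (128, 168), (131, 98), (134, 131), (137, 140), (140, 140), (143, 141), (146, 93), (149, 45)]
198 [128, 134, 133, 134, 110, 62, 21, 19, 20, 22, 18, 15, 20, 13, 18, 25, 27, 29, 31, 30, 27, 29, 28, 30, 29, 40, 80, 148, 163, 163]
202 [127, 133, 133, 98, 71, 44, 21, 19, 17, 27, 44, 33, 18, 14, 23, 29, 36, 38, 38, 38, 40, 40, 38, 40, 40, 38, 59, 146, 166, 166]
206 [133, 132, 127, 95, 71, 43, 25, 21, 21, 19, 19, 21, 51, 38, 24, 29, 35, 38, 37, 36, 39, 38, 38, 39, 38, 34, 83, 149, 162, 163]
210 [132, 137, 127, 92, 62, 36, 19, 21, 18, 17, 19, 14, 15, 18, 25, 31, 35, 38, 36, 37, 35, 36, 37, 37, 34, 35, 110, 151, 162, 162]
214 [131, 131, 131, 97, 107, 91, 70, 71, 63, 37, 20, 15, 22, 25, 26, 32, 34, 35, 34, 34, 36, 35, 35, 35, 33, 34, 136, 156, 156, 157]
```

Request:
move_arm:
  dp:
    - [13, -7, -20]
    - [13, -7, -25]
    - [13, -7, -25]
    - [14, -7, -20]
    - [0, 0, -20]
    - [0, 0, -15]
    - [0, 0, -8]
    - [0, 0, 0]
  rotation:
    - [0, 0, 0]
    - [0, 0, 0]
    - [0, 0, 0]
    - [0, 0, 0]
    - [0, 0, 0]
    - [0, 0, 0]
    - [0, 0, 0]
    - [0, 0, 0]
  hand: [0.4, 0.4, 0.4, 0.4, 0.4, 0.4, 0.4, 0.4]
  newtons: 12

```text
clock: 34.88
eef_pos: [605.1, 230.8, 74.2]
eef_rot: [3.141, -0.0, 1.303]
wrist_force: [0.1, 0.6, 0.9]
finger_gap: 37.5
finger_force: 0.0
```

```bash
sed -i 's/536.5,266.0/538.5,264.5/' bx.py; python3 bx.py 73.8 -15
```

```text
p [605.1 230.8  74.2] TCP in box x,y 73.2 -14.6 z [ 0.001 -0.    -1.   ] yaw err(rad) y vs -u 3.138 j [ 0.31  0.64  1.35 -0.    1.16  0.58] F [0.1 0.6 0.9] Fbox -0.0 0.6 37.531144003685924 0.0 34.875
d to [ 73.8 -15. ] [ 0.5 -0.5]
```

Request:
move_arm:
  dp:
    - [0.5, -0.5, -4]
    - [0, 0, -2]
    - [0, 0, 0]
    - [0, 0, 0]
    - [0, 0, 0]
    - [0, 0, 0]
  rotation:
    - [0, 0, 0]
    - [0, 0, 0]
    - [0, 0, 0]
    - [0, 0, 0]
    - [0, 0, 0]
    - [0, 0, 0]
  hand: [0.4, 0.4, 0.1, 0.1, 0.1, 0.1]
  newtons: 12

```text
clock: 35.62
eef_pos: [606.5, 229.9, 68.6]
eef_rot: [3.139, -0.001, 1.302]
wrist_force: [5.9, -0.8, -1.6]
finger_gap: 13.7
finger_force: 12.0
```

```bash
python3 bx.py 73.8 27
```

```text
p [606.5 229.9  68.6] TCP in box x,y 74.8 -15.1 z [ 0.003  0.    -1.   ] yaw err(rad) y vs -u 3.139 j [ 0.31  0.65  1.35 -0.    1.15  0.58] F [ 5.9 -0.8 -1.6] Fbox 5.8 0.8 13.732359702833946 11.995273232460022 35.625
d to [73.8 27. ] [10.3 40.8]
```

Request:
move_arm:
  dp:
    - [1.5, 3.8, 0]
    - [1.9, 6.7, 0]
    - [1.9, 6.7, 0]
    - [1.9, 6.7, 0]
    - [1.9, 6.7, 0]
    - [1.3, 4.8, 0]
    - [0, 0, 0]
  rotation:
    - [0, 0, 0]
    - [0, 0, 0]
    - [0, 0, 0]
    - [0, 0, 0]
    - [0, 0, 0]
    - [0, 0, 0]
    - [0, 0, 0]
  hand: [0.1, 0.1, 0.1, 0.1, 0.1, 0.1, 0.1]

```text
clock: 36.5
eef_pos: [616.6, 266.2, 68.6]
eef_rot: [3.139, -0.001, 1.303]
wrist_force: [5.7, 0.0, 3.5]
finger_gap: 14.0
finger_force: 12.0
```

Request:
move_arm:
  dp:
    - [0.5, 1.9, 0]
    - [0.5, 1.9, 0]
    - [0, 0, 0]
  rotation:
    - [0, 0, 0]
    - [0, 0, 0]
    - [0, 0, 0]
  hand: [0.1, 0.1, 0.1]

```text
clock: 36.88
eef_pos: [617.5, 269.4, 68.6]
eef_rot: [3.14, -0.001, 1.302]
wrist_force: [5.3, -2.2, 4.5]
finger_gap: 13.7
finger_force: 12.0
```

```bash
python3 bx.py 73.8 27
```

```text
p [617.5 269.4  68.6] TCP in box x,y 74.8 25.9 z [ 0.002  0.    -1.   ] yaw err(rad) y vs -u 3.139 j [ 0.36  0.7   1.26 -0.    1.18  0.63] F [ 5.3 -2.2  4.5] Fbox 5.7 -0.7 13.705423403334247 11.998638957738876 36.875
d to [73.8 27. ] [-0.7  1.3]
```

Near the end; I go on until it stops.

Request:
move_arm:
  dp:
    - [0.4, 1.5, 0]
    - [0.4, 1.5, 0]
    - [0, 0, 0]
  rotation:
    - [0, 0, 0]
    - [0, 0, 0]
    - [0, 0, 0]
  hand: [0.1, 0.1, 0.1]

```text
clock: 37.25
eef_pos: [618.1, 271.5, 68.6]
eef_rot: [3.14, 0.001, 1.302]
wrist_force: [2.5, -7.3, 7.1]
finger_gap: 14.0
finger_force: 12.0
```

```bash
python3 bx.py 73.8 27
```

```text
p [618.1 271.5  68.6] TCP in box x,y 74.8 28.1 z [ 0.001 -0.001 -1.   ] yaw err(rad) y vs -u 3.139 j [ 0.36  0.7   1.25 -0.    1.19  0.63] F [ 2.5 -7.3  7.1] Fbox 4.3 -6.3 14.047899778962522 12.003129869699478 37.25
d to [73.8 27. ] [-1.3 -0.8]
```

Request:
move_arm:
  dp:
    - [0.4, 1.5, 0]
    - [0, 0, 0]
  rotation:
    - [0, 0, 0]
    - [0, 0, 0]
  hand: [0.1, 0.1]

```text
clock: 37.5
eef_pos: [618.3, 272.0, 68.5]
eef_rot: [3.141, 0.003, 1.302]
wrist_force: [-1.2, -13.4, 8.8]
finger_gap: 13.8
finger_force: 12.0
```

```bash
python3 bx.py 73.8 27
```

```text
p [618.3 272.   68.5] TCP in box x,y 74.8 28.7 z [-0.    -0.003 -1.   ] yaw err(rad) y vs -u 3.139 j [ 0.36  0.71  1.25 -0.    1.19  0.63] F [ -1.2 -13.4   8.8] Fbox 2.5 -13.2 13.752668041624252 12.003327906131744 37.5
d to [73.8 27. ] [-1.4 -1.3]
```

Request:
move_arm:
  dp:
    - [0, 0, 0]
    - [0, 0, 0]
    - [0, 0, 0]
    - [0, 0, 10]
    - [0, 0, 25]
    - [0, 0, 40]
    - [0, 0, 40]
    - [-6, -8, 20]
    - [0, 0, 0]
  rotation:
    - [0, 0, 0]
    - [0, 0, 0]
    - [0, 0, 0]
    - [0, 0, 0]
    - [0, 0, 0]
    - [0, 0, 0]
    - [0, 0, 0]
    - [0, 0, 0]
    - [0, 0, 0]
  hand: [0.4, 0.4, 0.4, 0.4, 0.4, 0.4, 0.4, 0.4, 0.4]

```text
clock: 38.62
eef_pos: [612.4, 265.3, 204.5]
eef_rot: [3.139, -0.002, 1.302]
wrist_force: [0.6, -0.5, -0.0]
finger_gap: 37.3
finger_force: 0.0
```

```bash
python3 bx.py
python3 - <<'E'
from h import *
exec(open("bx.py").read())
c=snap("wrist","pics/w10.png");d=load("pics/w10.npz");g=cv2.cvtColor(cv2.imread("pics/w10.png"),cv2.COLOR_BGR2GRAY)
S=lambda x,y,z:int(cv2.getRectSubPix(g,(1,1),tuple(map(float,proj(d,(*(O+x*u+y*v),z)))))[0,0])
print("top z84 along y at x=74",[(y,S(74,y,84)) for y in range(-44,50,4)])
print("slot z50 along y",[(y,S(75,y,50)) for y in range(-50,52,4)])
# nearest nose vs stop along y=10,-10
for y in(-12,12):print("z62 x",y,[(x,S(x,y,62)) for x in range(30,60,2)])
# tabs
for s in(1,-1):
  for y in(41,43,45,47):print(s*y,[S(x,s*y,57) for x in range(-60,-14,2)])
# other objects: compare first and present top pictures
t=snap("top","pics/t10.png");a=cv2.imread("pics/top0.png").astype(int);b=cv2.imread("pics/t10.png").astype(int)
D=np.abs(a-b).max(2)
for n,(x,y,w,h) in dict(plain=(398,210,17,30),battery=(346,210,14,14),phone=(343,153,32,20),meter=(232,194,24,38)).items():print(n,"changed px",int((D[y:y+h,x:x+w]>40).sum()),"of",w*h)
E
```

```text
p [612.4 265.3 204.5] TCP in box x,y 71.0 20.6 z [ 0.003  0.001 -1.   ] yaw err(rad) y vs -u 3.139 j [ 0.35  0.57  1.14 -0.    1.43  0.62] F [ 0.6 -0.5 -0. ] Fbox 0.7 -0.4 37.26305686602905 0.0 38.625
p [612.4 265.3 204.5] TCP in box x,y 71.0 20.6 z [ 0.003  0.001 -1.   ] yaw err(rad) y vs -u 3.139 j [ 0.35  0.57  1.14 -0.    1.43  0.62] F [ 0.6 -0.5 -0. ] Fbox 0.7 -0.4 37.26305686602905 0.0 38.625
top z84 along y at x=74 [(-44, 113), (-40, 102), (-36, 71), (-32, 70), (-28, 31), (-24, 21), (-20, 19), (-16, 20), (-12, 28), (-8, 45), (-4, 46), (0, 47), (4, 46), (8, 47), (12, 38), (16, 34), (20, 37), (24, 38), (28, 42), (32, 42), (36, 38), (40, 19), (44, 33), (48, 35)]
slot z50 along y [(-50, 71), (-46, 71), (-42, 18), (-38, 21), (-34, 19), (-30, 19), (-26, 26), (-22, 44), (-18, 46), (-14, 46), (-10, 46), (-6, 46), (-2, 47), (2, 37), (6, 35), (10, 36), (14, 38), (18, 41), (22, 41), (26, 44), (30, 29), (34, 21), (38, 39), (42, 36), (46, 139), (50, 139)]
z62 x -12 [(30, 72), (32, 79), (34, 105), (36, 131), (38, 132), (40, 132), (42, 124), (44, 117), (46, 94), (48, 108), (50, 92), (52, 112
[... 467 characters left out ...]
, 171, 103, 70, 113, 134, 143, 121, 86, 105, 147, 148, 147, 148, 148, 147, 145, 157, 157]
47 [154, 151, 152, 155, 172, 166, 105, 70, 69, 105, 131, 114, 122, 140, 147, 148, 147, 148, 148, 148, 144, 157, 158]
-41 [71, 71, 71, 70, 58, 52, 52, 54, 63, 70, 65, 63, 69, 68, 66, 68, 68, 69, 69, 70, 69, 70, 71]
-43 [71, 70, 70, 67, 61, 62, 61, 58, 61, 70, 68, 70, 71, 69, 69, 71, 70, 70, 71, 71, 68, 71, 70]
-45 [70, 70, 69, 63, 63, 63, 59, 57, 61, 69, 70, 71, 70, 69, 69, 69, 69, 69, 70, 69, 69, 71, 71]
-47 [70, 69, 69, 70, 70, 70, 60, 57, 57, 67, 70, 71, 71, 69, 69, 69, 70, 68, 70, 70, 70, 71, 71]
plain changed px 0 of 510
battery changed px 0 of 196
phone changed px 0 of 640
meter changed px 0 of 912
```

The switch grip top now spans y = +15 to +38 mm (centre about +27 mm), and it was pushed against its end. Both tabs are out, the other objects are unchanged, and the robot touches nothing. I hand in.

```bash
python3 -c "
from cell import manip;print(manip.sign_off())"
```

```text
the job is handed in; nothing more can be done
None
```

The job is handed in at about 39 s of the 69 s allowed: the cover is fully home with both tabs clicked out, the switch is at its +y end, and the plain plate, battery, phone and multimeter show no change in the top view. The first insertion try jammed, with the wrist force reaching about 98 N at the last reading (limit 120 N); I backed off and realigned, and the cover then slid in freely.

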